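# Put the drill guide plates and stop blocks away in the sliding-cover case

## Task

Put the drill guides away: slide the wooden case's cover fully back, seat every guide plate on the turntable flat down onto the pair of dowel pins in the case that fits its two holes, and put every loose steel stop block in the empty tray at the case's other end. Then slide the cover fully shut over them, and leave the green grip, the spray bottle and both wrenches as they are.

Things in the scene. Friction and masses are not known exactly. Their poses are not given: they have to be found in the camera images.
- case: wooden case fixed to the bench, 150 (own x) x 232 (y) x 48 mm high, under a plywood cover. Origin: centre of its underside, z up. Inner floor 6 mm above the bench, inside x = +-67, y = +-108 mm (walls 8 mm). A divider 24 mm over the floor, y = 42 to 48 mm, parts the pin bay (three pin pairs, y -108 to 42) from the tray (y 48 to 108). Guide strips beside the cover rise to 58 mm
- cover (a joint): how far the cover is slid back, m, along the case's +y: 0 fully shut, 0.22 fully back (stops at both ends). Stays where left; 2.5 N moves it. Starts shut or up to 40 mm open. The panel is 5 mm thick, its top 53.5 mm above the bench; back, it overhangs the +y end and clears the case up to y = 104 mm
- cover_rib (a point): middle of the top of the dark wooden rib across the cover, by which it is slid: 70 (case x) x 14 (case y) x 20 mm tall, its top 73.5 mm above the bench; the point moves with the cover
- pins_s (a point): point on the case's inner floor midway between the closest-set pair of upright steel dowel pins: 8 mm diameter, 10 mm high with tapered tips, 60 mm apart along the case's x (y = -83 mm in the case)
- pins_m (a point): point on the case's inner floor midway between the middle pair of upright steel dowel pins: 8 mm diameter, 10 mm high with tapered tips, 76 mm apart along the case's x (y = -33 mm in the case)
- pins_l (a point): point on the case's inner floor midway between the widest-set pair of upright steel dowel pins: 8 mm diameter, 10 mm high with tapered tips, 92 mm apart along the case's x (y = 17 mm in the case)
- tray (a point): centre of the tray's floor: 134 (case x) x 60 mm (case y), no pins, room for both blocks side by side
- plate_s: short drill guide plate, dark steel, 76 (own x) x 40 (y) x 8 mm thick, two through holes 10.5 mm wide 60 mm apart (x = +-30); in its middle a bright steel block 16 (x) x 26 (y) x 26 mm tall, top 34 mm above the underside; 250 g. Origin: centre of the underside, z up. Same either way round. Grip the block across its 16 mm. Starts flat on the turntable; None if absent
- plate_m: middle drill guide plate, dark steel, 92 (own x) x 40 (y) x 8 mm thick, two through holes 10.5 mm wide 76 mm apart (x = +-38); in its middle a bright steel block 16 (x) x 26 (y) x 26 mm tall, top 34 mm above the underside; 250 g. Origin: centre of the underside, z up. Same either way round. Grip the block across its 16 mm. Starts flat on the turntable; None if absent
- plate_l: long drill guide plate, dark steel, 108 (own x) x 40 (y) x 8 mm thick, two through holes 10.5 mm wide 92 mm apart (x = +-46); in its middle a bright steel block 16 (x) x 26 (y) x 26 mm tall, top 34 mm above the underside; 250 g. Origin: centre of the underside, z up. Same either way round. Grip the block across its 16 mm. Starts flat on the turntable; None if absent
- stop_a: a plain steel stop block 32 (own x) x 18 (y) x 24 mm (z), about 100 g, loose on the bench. Origin: centre of the underside. None if absent
- stop_b: a plain steel stop block 32 (own x) x 18 (y) x 24 mm (z), about 100 g, loose on the bench. Origin: centre of the underside. None if absent
- turntable: locked aluminium turntable (does not turn), disc 330 mm across, top 25 mm above the bench; origin at its centre on the bench
- grip: green silicone grip sleeve standing at the turntable's centre, 34 mm across, 60 mm tall; leave alone. Origin: centre of its underside
- spray_bottle: yellow spray bottle, 68 mm across, 198 mm tall, standing on the bench; leave alone. Origin: centre of its underside
- torque_wrench: chrome torque wrench, 350 mm long, lying on the bench; leave alone
- pipe_wrench: steel pipe wrench, 260 mm long, lying on the bench; leave alone
Not all that is in view belongs to the job. What is shaped like the plate_m but orange or white is not meant.

How it is judged:
On the way, in this order (a step that is already met when the one before it is completed fails the run):
1. the cover is slid fully back (value of joint cover above 0.205 m), for 0.2 s.
2. every plate present is seated on its pins and every stop block present lies in the tray (horizontal distance between plate_s and pins_s below 0.004 m and z of plate_s in the frame of pins_s below 0.003 m and angle between the x axis of each of plate_s, plate_m, plate_l and the x axis of case, either way round below 0.06 rad and angle between each of plate_s, plate_m, plate_l's own z axis and vertical below 0.1 rad and horizontal distance between plate_m and pins_m below 0.004 m and z of plate_m in the frame of pins_m below 0.003 m and horizontal distance between plate_l and pins_l below 0.004 m and z of plate_l in the frame of pins_l below 0.003 m and x of stop_a in the frame of case between -0.067 and 0.067 m and y of stop_a in the frame of case between 0.048 and 0.108 m and z of each of stop_a, stop_b in the frame of case below 0.032 m and x of stop_b in the frame of case between -0.067 and 0.067 m and y of stop_b in the frame of case between 0.048 and 0.108 m), for 0.2 s.
3. the cover is slid fully shut (value of joint cover below 0.006 m), for 0.2 s.
At the end, for the whole second after the job is handed in: Each plate present lies flat (0.1 rad) on its own pins: centre within 4 mm of the pair's middle, underside within 3 mm of the inner floor, along the case's x within 0.06 rad. Each stop block present is inside the tray; all at rest. Cover shut to within 6 mm (all of step 2 and linear speed of each of plate_s, plate_m, plate_l, stop_a, stop_b below 0.02 m/s and value of joint cover below 0.006 m); the robot touches nothing.
It fails at once if the green grip, spray bottle, torque wrench or pipe wrench is moved more than 30 mm (distance of any of grip, spray_bottle, torque_wrench, pipe_wrench from where it was at the start of the episode above 0.03 m).
It fails at once if the spray bottle or the green grip is tipped over (angle between any of grip, spray_bottle's own z axis and vertical above 0.5 rad).
Of plate_s, plate_m, plate_l, stop_a, stop_b only 4 to 5 are there at a start; the rules pass over those that are not, and their reading is None.
At some moment in a run one of plate_s, plate_m, plate_l, stop_a, stop_b may be knocked a few centimetres aside while the robot is not near it.
It also fails if it takes over 200 s, if anything falls off the work surface, if the arm or the gripper's body presses on something with over 40 N, if the wrist force passes 120 N, or if a joint passes its speed limit or range.

## Robot

A 6-joint arm with a two-finger parallel gripper is mounted at the origin on the work surface. World frame = base frame: x ahead of the robot, y to its left, z up, the work surface at z = 0. Lengths are in m, angles in rad, forces in N, time in s.
With the tool pointing down it reaches from about 0.275 to 0.725 m from the base axis. Payload 15.9 kg.
Tool frame: the origin (TCP) lies at the very end of the fingers, on their centre line; the grasp point (between the pads) lies 19 mm behind it (bot.hold_point_z is the distance from the TCP to the grasp point, in m); z points along the fingers, y is the direction in which the jaws open and shut (so a half turn about z gives the same grasp; the last joint's range is limited). The gripper opens to 85 mm and grips with 20 to 120 N. Pads are 22 mm wide; open, the fingers measure 114 mm over their backs; the gripper's body (76 mm by 85 mm) begins 54 mm behind the grasp point. The pads swing forward as they close: fully open they stand 13 mm farther back than shut.
Start: joints at [1.116, 0.213, -0.034, 1.323, 0, 1.571], TCP at [0.22, 0.449, 0.199] pointing down, gripper open.
Joint ranges: [-2.98, 2.98], [-0.74, 1.72], [-1.14, 1.35], [-2.1, 2.04], [-1.57, 1.44], [-3.14, 3.14]. Speed limits (rad/s): [1.89, 1.89, 2.39, 2.57, 3.14, 3.14].

## Interface

Orientations are given as a rotation vector (axis times angle).
In Python, from rig import bot gives the robot as it stands.
- The arm moves only by the shell command python3 -m jog 'ROWS' [FORCE]. ROWS is JSON, a list of rows, each a list of 3 entries, a list of its own where there are three numbers: the opening, from 0 (shut) to 1 (fully open), then the shift along the tool's x, y, z in mm, then the turn, a rotation vector about the tool's x, y, z in rad. In form: [[jaw, [dx, dy, dz], [ax, ay, az]], ...]. A call has 1 to 20 rows; each row shifts and turns the pose as measured when the row begins, along the tool's axes as they then stand; what a row does not reach is not made up. A row lasts 1/10 s, in which the tool goes at most 50 mm and 8.59 degrees, less where a joint would pass 70% of its speed; a pose out of reach is approached as far as the arm can. A call with a gripper value outside its range is refused whole. The fingers move at their own pace and stop on an object; FORCE is the grip in N (left out, the last holds). Time passes only in rows, so rows that do not move let the fingers close. It gives the time, the measured TCP pose, the force and the opening at its end, in the units of the state.
- bot.get_state(): the state, without advancing time (a new reading comes with each control period).
- bot.read_camera(name): name is "scene" or "top" or "wrist"; returns a dict with "pixels" (480x640x3 uint8, blue, green, red), "fovy" (degrees; the focal length in pixels is half the picture's height over the tangent of half this angle, whatever the lens; pixels are square), "cx", "cy" (the principal point, pixels), "distortion" ([k1, k2, p1, p2, k3] as OpenCV has them; the pictures are not rectified), "eye" and "attitude" of the camera in the world. Camera axes: x right, y up, looking along -z (the intrinsics and any distortion apply to the point x, -y, -z); pixel columns grow to the right and rows downward; lengths in m; the calibration is good to about 2 mm. A picture is of the moment at which its call begins. There is no depth.
- bot.finish_job(): hands the job in, once; it reports no verdict.
Trained networks look in the newest picture that a camera, given by its name, has taken for a name from the list of things; names that differ only in an ending like _2 or _b are one class to them, and where a whole thing is asked for, a point or a joint stands for the part that bears it (a point fixed in the world has none). Each returns a list of dicts, best first, with "score" (0 to 1); they miss things now and then, are a little off and sometimes report something else, mostly with a low value. They report only what shows in the picture. A call takes as long as a camera call. They do not tell look-alikes from the thing itself.
- bot.spot_in(camera, thing): "extent" ([left, top, right, bottom] as shares, 0 to 1, of the picture: columns of its width, rows of its height, round what is visible of it).
- bot.mark_of(camera, thing): "location" ([column, row] as shares, 0 to 1, of the picture: columns of its width, rows of its height: a listed point, or the origin of a listed thing).
The state is a dict: "time_s": time; "joints": joint angles; "qd": joint speeds; "joint_efforts": joint torques, N m; "tcp_pos": TCP position; "ee_rot": TCP orientation; "contact_force": force on the tool from outside, world axes, zero at the start; "wrist_torque": the same for the moment, N m; "opening": finger opening in m.
Only numpy, scipy, OpenCV 4.12 (cv2) and the standard library are available. Lean on these libraries where they do the work, as an engineer would, in place of code of your own. Each camera call takes 0.05 s, during which the arm holds its last target. There are 200 camera calls.

## Working session

There is one attempt and no reset: what is moved stays moved. The work goes in short steps, Python scripts to look and compute and a shell command to move; the robot and the scene stay as the last step left them, time stands still between calls to the robot, and variables do not carry over. Pictures are saved under pics/ and viewed, about 12 in all and at most 16, crops included, and the job is handed in when it is done.

```bash
ls; mkdir -p pics
cat > h.py <<'E'
import numpy as np, cv2
from rig import bot
from scipy.spatial.transform import Rotation as R
def cam(n,save=None):
    c=bot.read_camera(n)
    if save: cv2.imwrite('pics/'+save,c['pixels'])
    return c
def att(c):
    a=np.array(c['attitude'],float)
    return a if a.shape==(3,3) else R.from_rotvec(a).as_matrix()
def K(c):
    f=240/np.tan(np.radians(c['fovy'])/2)
    return np.array([[f,0,c['cx']],[0,f,c['cy']],[0,0,1.]])
def ray(c,u,v):
    p=cv2.undistortPoints(np.array([[[u,v]]],float),K(c),np.array(c['distortion'],float))[0,0]
    d=att(c)@np.array([p[0],-p[1],-1]); return np.array(c['eye']),d/np.linalg.norm(d)
def onz(c,u,v,z):
    e,d=ray(c,u,v); return e+d*(z-e[2])/d[2]
def proj(c,P):
    P=np.atleast_2d(P); q=(P-np.array(c['eye']))@att(c); q=q*[1,-1,-1]
    return cv2.projectPoints(q,np.zeros(3),np.zeros(3),K(c),np.array(c['distortion'],float))[0][:,0]
def tri(rs):
    A=np.zeros((3,3));b=np.zeros(3)
    for e,d in rs:
        M=np.eye(3)-np.outer(d,d);A+=M;b+=M@e
    x=np.linalg.solve(A,b); return x,max(np.linalg.norm((np.eye(3)-np.outer(d,d))@(x-e)) for e,d in rs)
E
cat > a.py <<'E'
from h import *
print(bot.get_state())
for n in('scene','top','wrist'):
    c=cam(n,n+'0.png'); print(n,{k:c[k] for k in c if k!='pixels'})
    for t in 'case cover_rib pins_s plate_s plate_m plate_l stop_a turntable grip spray_bottle torque_wrench pipe_wrench'.split():
        print(t,[(round(x['score'],2),np.round(np.array(x['location'])*[640,480]).tolist()) for x in bot.mark_of(n,t)][:5])
E
python3 a.py
```

```text
pics
{'time_s': 0.0, 'joints': array([ 1.11599027e+00,  2.13355323e-01, -3.50500397e-02,  1.32347328e+00,
       -8.72906392e-08,  1.57080008e+00]), 'qd': array([-0.00029295, -0.0008662 , -0.00105064,  0.00148395, -0.00063097,
       -0.00035255]), 'joint_efforts': array([-4.34116184e-03, -6.86167932e+01,  4.87114799e+01,  1.76596013e-02,
       -1.99548681e-04, -5.70246766e-05]), 'tcp_pos': array([0.21948588, 0.44884961, 0.19832018]), 'ee_rot': array([-7.08216977e-01, -3.06047347e+00,  1.65623169e-03]), 'contact_force': array([ 0.31379958,  0.41182323, -0.73659687]), 'wrist_torque': array([ 0.03548527, -0.00849524, -0.05084897]), 'opening': 0.08542254049517024}
scene {'fovy': 45.45356197166385, 'cx': 325.84203980656815, 'cy': 238.87016449678174, 'distortion': array([-0.11114826,  0.        ,  0.        ,  0.        ,  0.        ]), 'eye': array([ 1.90852171, -0.35021377,  1.21987531]), 'attitude': array([0.72764208, 0.57804753, 1.24573897])}
case [(0.76, [356.0, 260.0]), (0.64, [220.0, 244.0])]
cover_rib [(0.88, [346.0, 247.0]), (0.43, [245.0, 249.0])]
pins_s [(0.74, [345.0, 262.0])
[... 1552 characters left out ...]
, [533.0, 310.0]), (0.66, [534.0, 253.0]), (0.62, [409.0, 304.0])]
stop_a [(0.57, [292.0, 309.0])]
turntable [(0.85, [422.0, 279.0])]
grip [(0.59, [424.0, 277.0])]
spray_bottle [(0.7, [119.0, 252.0])]
torque_wrench [(0.98, [255.0, 172.0])]
pipe_wrench [(0.8, [402.0, 180.0])]
wrist {'fovy': 61.749620545225966, 'cx': 321.51384646061047, 'cy': 239.26109134108697, 'distortion': array([-0.0176825,  0.       ,  0.       ,  0.       ,  0.       ]), 'eye': array([0.15389561, 0.48111295, 0.37472063]), 'attitude': array([-0.26089645, -0.1620792 ,  1.10760297])}
case []
cover_rib []
pins_s []
plate_s []
plate_m []
plate_l []
stop_a []
turntable []
grip []
spray_bottle []
torque_wrench []
pipe_wrench []
```

View pics/top0.png

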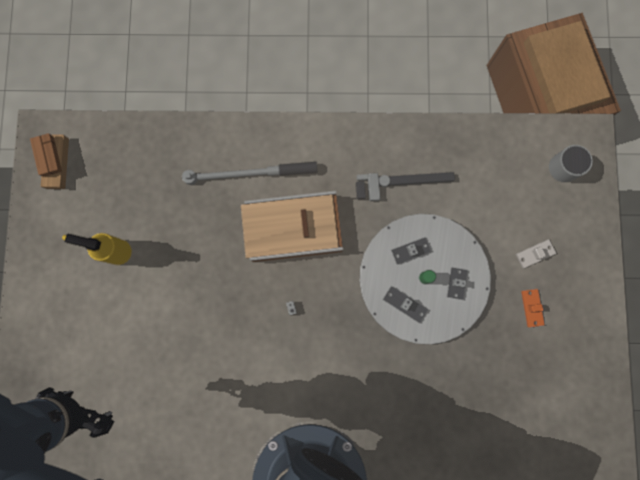

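View pics/scene0.png

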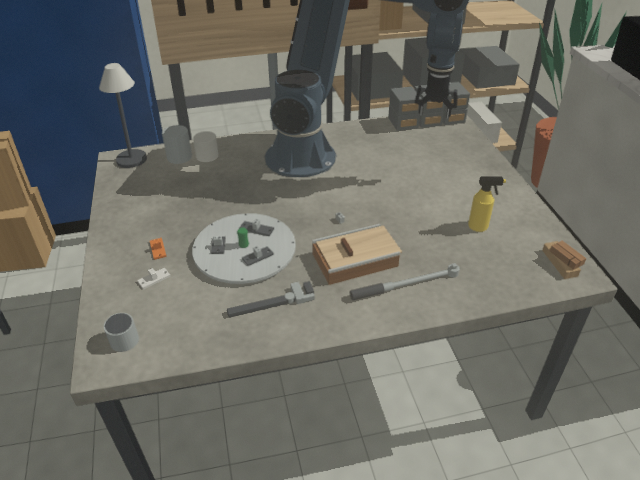

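The top view shows the case at about (292,226), with the cover rib at (307,224) and a dark gap at its right end, so +y of the case points left. Dark plates are at (411,249), (458,283) and (406,304), and one stop block is at (293,308). The look-alikes are white at (537,252) and orange at (534,308), both on the bench and not on the turntable. The scene view agrees, with only one stop block at (341,218).

```bash
cat > b.py <<'E'
from h import *
c=cam('top')
for n,u,v,z in [('c1',243,203,.053),('c2',335,193,.053),('c3',341,252,.053),('c4',249,260,.053),('rib',307,224,.0735),('pA',411,249,.05),('pB',458,283,.05),('pC',406,304,.05),('stop',293,308,.024),('tt',426,279,.025),('bottle',110,250,.1)]:
    print(n,onz(c,u,v,z).round(3))
s=bot.get_state();M=R.from_rotvec(s['ee_rot']).as_matrix();print(M.round(2))
w=bot.read_camera('wrist');print('cam in tool',(M.T@(w['eye']-s['tcp_pos'])).round(4),(M.T@att(w)).round(3))
E
python3 b.py
python3 - <<'E'
import cv2
a=cv2.imread('pics/top0.png')[190:345,235:495]
cv2.imwrite('pics/crop0.png',cv2.resize(a,None,fx=3,fy=3,interpolation=cv2.INTER_CUBIC))
E
```

```text
c1 [0.688 0.175 0.053]
c2 [ 0.716 -0.058  0.053]
c3 [ 0.565 -0.074  0.053]
c4 [0.544 0.156 0.053]
rib [0.632 0.011 0.073]
pA [ 0.575 -0.249  0.05 ]
pB [ 0.491 -0.364  0.05 ]
pC [ 0.438 -0.234  0.05 ]
stop [0.426 0.046 0.024]
tt [ 0.502 -0.289  0.025]
bottle [0.561 0.485 0.1  ]
[[-0.9   0.44  0.  ]
 [ 0.44  0.9   0.  ]
 [ 0.    0.   -1.  ]]
cam in tool [ 0.0731 -0.0002 -0.1759] [[-0.     0.958  0.287]
 [ 1.    -0.     0.001]
 [ 0.001  0.287 -0.958]]
```

View pics/crop0.png

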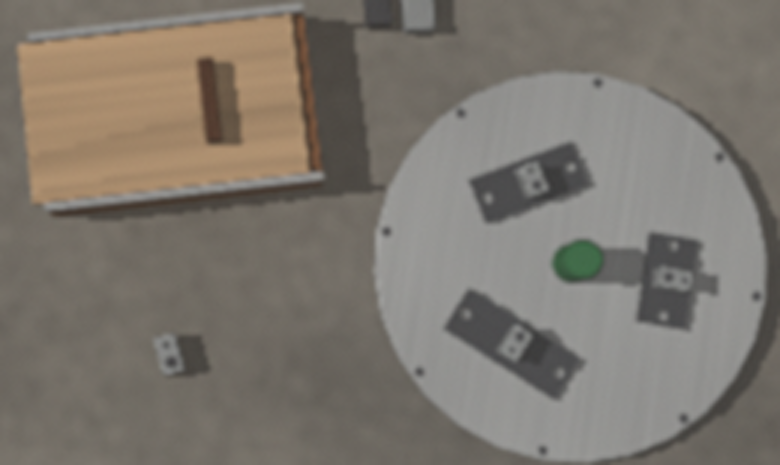

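The close crop confirms the choice. The three dark plates on the turntable are m at (411,249), s at (458,283) and l at (406,304), and there is one stop block. The orange and white look-alikes are off the disc and left out.

```bash
cat > go.py <<'E'
# usage: go.py x y z theta(jaw angle) -> turn (tool axes), then shift in the axes after the turn
from h import *; import sys
def go(x,y,z,th):
    s=bot.get_state();M=R.from_rotvec(s['ee_rot']).as_matrix()
    best=None
    for k in(0,np.pi,-np.pi,2*np.pi,-2*np.pi):
        t=th+k; Y=np.array([np.cos(t),np.sin(t),0]);Z=np.array([0,0,-1.]);T=np.c_[np.cross(Y,Z),Y,Z]
        rv=R.from_matrix(M.T@T).as_rotvec()
        q6=s['joints'][5]+rv[2]
        if best is None or np.linalg.norm(rv)<np.linalg.norm(best[0])-1e-6: best=(rv,T,q6)
    rv,T,q6=best
    print('tcp',s['tcp_pos'].round(4),'turn',rv.round(3),'shift',(T.T@(np.array([x,y,z])-s['tcp_pos'])*1000).round(1),'q6~',round(q6,2))
if __name__=='__main__': go(*map(float,sys.argv[1:5]))
E
python3 go.py 0.60 0.02 0.25 1.68; python3 go.py .6 .02 .25 .11
```

```text
tcp [0.2196 0.4492 0.1988] turn [ 0.    -0.    -0.564] shift [-331.3 -468.1  -51.2] q6~ 1.01
tcp [0.2196 0.4492 0.1988] turn [ 0.    -0.     1.006] shift [-468.3  331.   -51.2] q6~ 2.58
```

```bash
python3 -m jog '[[1,[0,0,-10],[0,0,-0.141]],[1,[0,0,-10],[0,0,-0.141]],[1,[0,0,-10],[0,0,-0.141]],[1,[0,0,-10],[0,0,-0.141]],[1,[-25,-36,-1],[0,0,0]],[1,[-25,-36,-1],[0,0,0]],[1,[-25,-36,-1],[0,0,0]],[1,[-25,-36,-1],[0,0,0]],[1,[-25,-36,-1],[0,0,0]],[1,[-25,-36,-1],[0,0,0]],[1,[-25,-36,-1],[0,0,0]],[1,[-25,-36,-1],[0,0,0]],[1,[-25,-36,-1],[0,0,0]],[1,[-25,-36,-1],[0,0,0]],[1,[-25,-36,-1],[0,0,0]],[1,[-25,-36,-1],[0,0,0]],[1,[-25,-36,-1],[0,0,0]],[1,[0,0,0],[0,0,0]]]' 60
cat > m.py <<'E'
from h import *; import sys
c=cam('wrist',sys.argv[1]); print(bot.get_state()['tcp_pos'])
for t in sys.argv[2:]:
    print(t,[(round(x['score'],2),np.round(np.array(x['location'])*[640,480],1).tolist(), onz(c,*(np.array(x['location'])*[640,480]),{'cover_rib':.0735,'stop_a':0,'plate_s':.025}.get(t,.006)).round(4).tolist()) for x in bot.mark_of('wrist',t)][:5])
E
python3 m.py w1.png cover_rib case plate_s stop_a;python3 go.py 0.63 0.01 0.25 1.68
```

```text
time_s: 3.85
tcp_pos: [0.6182, 0.0115, 0.2527]
ee_rot: [-0.217, 3.133, 0.001]
contact_force: [0.6, 0.9, -0.3]
opening: 0.0854
[0.61714661 0.01312291 0.25308885]
cover_rib [(0.59, [326.1, 221.7], [0.6343, 0.0176, 0.0735])]
case [(0.7, [355.2, 208.0], [0.6318, 0.0496, 0.006]), (0.51, [15.4, 26.9], [0.5008, -0.3022, 0.006])]
plate_s [(0.91, [59.0, 111.7], [0.5732, -0.2512, 0.025])]
stop_a []
tcp [0.6155 0.0163 0.2548] turn [0.001 0.003 0.034] shift [-13.7  -7.9   4.8] q6~ -0.08
```

View pics/w1.png

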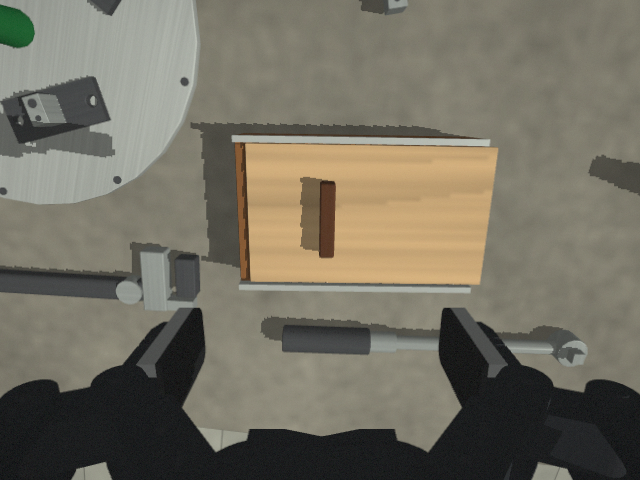

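```bash
cat > r.py <<'E'
from h import *
c=cam('wrist'); s=bot.get_state(); M=R.from_rotvec(s['ee_rot']).as_matrix()
print(s['tcp_pos'],np.arctan2(M[1,1],M[0,1]))
def th(a,b):
    d=b-a;print(a.round(4),b.round(4),np.hypot(*d[:2]).round(4),round(np.arctan2(d[1],d[0]),4))
g=c['pixels'];hsv=cv2.cvtColor(g,cv2.COLOR_BGR2HSV)
m=((hsv[...,1]<25)&(hsv[...,2]>165)).astype(np.uint8);m[:, :205]=0
n,l,st,ce=cv2.connectedComponentsWithStats(m)
for i in range(1,n):
    if st[i,4]>300: 
        b=cv2.boxPoints(cv2.minAreaRect(np.argwhere(l==i)[:,::-1].astype(np.float32)));print(b.round(1).tolist())
        b=b[np.argsort(b[:,0])];th(onz(c,*(b[0]+b[1])/2,.058),onz(c,*(b[2]+b[3])/2,.058))
m=((hsv[...,2]<115)&(hsv[...,1]>120)).astype(np.uint8)
n,l,st,ce=cv2.connectedComponentsWithStats(m[170:270,260:360])
for i in range(1,n):
    if st[i,4]>200: print(st[i],ce[i]+[260,170],onz(c,*(ce[i]+[260,170]),.0735).round(4))
E
python3 r.py; sleep 0; python3 r.py
```

```text
[0.61545498 0.01643375 0.25487719] 1.713935464573265
[[226.89999389648438, 142.60000610351562], [227.0, 136.3000030517578], [482.1000061035156, 141.8000030517578], [482.0, 148.10000610351562]]
[ 0.5731 -0.0762  0.058 ] [0.5449 0.1534 0.058 ] 0.2313 1.6931
[[233.89999389648438, 289.6000061035156], [234.0, 284.8999938964844], [463.1000061035156, 289.0], [463.0, 293.70001220703125]]
[ 0.7168 -0.0583  0.058 ] [0.6885 0.1713 0.058 ] 0.2314 1.6935
[  53   13   17   75 1060] [320.93396226 220.0754717 ] [0.6315 0.0179 0.0735]
[0.61553298 0.01641774 0.25494453] 1.7140331838679617
[[226.89999389648438, 142.5], [227.0, 136.1999969482422], [482.1000061035156, 141.8000030517578], [482.0, 148.10000610351562]]
[ 0.5731 -0.0761  0.058 ] [0.5449 0.1535 0.058 ] 0.2314 1.693
[[233.89999389648438, 289.5], [234.0, 284.79998779296875], [463.0, 288.8999938964844], [462.8999938964844, 293.70001220703125]]
[ 0.7168 -0.0583  0.058 ] [0.6885 0.1715 0.058 ] 0.2314 1.6934
[  53   13   17   75 1066] [320.84146341 219.94559099] [0.6315 0.0179 0.0735]
```

```bash
python3 go.py 0.6315 0.0179 0.0575 1.693
python3 - <<'E'
from h import *
c=cam('wrist');S=bot.read_camera('scene');T=bot.read_camera('top')
L=[ray(c,*(np.array(bot.mark_of('wrist','cover_rib')[0]['location'])*[640,480]))]
for n,k in(('scene',S),('top',T)):
    b=[x['location'] for x in bot.mark_of(n,'cover_rib')]; p=min((np.array(q)*[640,480] for q in b),key=lambda q:np.linalg.norm(q-proj(k,[.6315,.0179,.0735])[0])); print(n,p,proj(k,[.6315,.0179,.0735])); r=ray(k,*p); print(tri(L+[r]))
E
```

```text
tcp [0.6155 0.0164 0.2549] turn [0.001 0.003 0.021] shift [-16.   -0.5 197.4] q6~ -0.1
scene [347.392 243.504] [[347.01750034 242.70976451]]
(array([0.63502495, 0.01803582, 0.0732102 ]), np.float64(0.00010572617321277188))Traceback (most recent call last):
  File "<stdin>", line 5, in <module>
ValueError: min() iterable argument is empty
```

The second view confirms the rib top at z = 0.073. Next I descend and grip it.

```bash
python3 -m jog '[[1,[-9,0,20],[0,0.003,0.02]],[1,[-8,0,30],[0,0,0]],[1,[0,0,40],[0,0,0]],[1,[0,0,40],[0,0,0]],[1,[0,0,35],[0,0,0]],[1,[0,0,20],[0,0,0]],[1,[0,0,8],[0,0,0]],[1,[0,0,0],[0,0,0]],[1,[0,0,0],[0,0,0]]]' 60; python3 go.py 0.6320 0.0179 0.0575 1.693
```

```text
time_s: 5.4
tcp_pos: [0.6345, 0.0189, 0.0571]
ee_rot: [-0.191, 3.131, 0.002]
contact_force: [-0.2, 0.1, 1.2]
opening: 0.0854
tcp [0.6345 0.0189 0.0571] turn [ 0.001  0.005 -0.   ] shift [ 2.6 -0.7 -0.4] q6~ -0.09
```

```bash
python3 -m jog '[[0,[0,0,0],[0,0,0]],[0,[0,0,0],[0,0,0]],[0,[0,0,0],[0,0,0]],[0,[0,0,0],[0,0,0]],[0,[0,0,0],[0,0,0]],[0,[0,0,0],[0,0,0]],[0,[0,20,0],[0,0,0]],[0,[0,20,0],[0,0,0]],[0,[0,20,0],[0,0,0]],[0,[0,20,0],[0,0,0]],[0,[0,20,0],[0,0,0]],[0,[0,20,0],[0,0,0]],[0,[0,20,0],[0,0,0]],[0,[0,20,0],[0,0,0]],[0,[0,0,0],[0,0,0]]]' 40; python3 go.py 0.632 .0179 .0575 1.693
```

```text
time_s: 6.9
tcp_pos: [0.6171, 0.183, 0.0614]
ee_rot: [-0.188, 3.125, 0.001]
contact_force: [-1.0, -0.7, 0.3]
opening: 0.0001
tcp [0.6171 0.183  0.0614] turn [ 0.     0.011 -0.002] shift [   5.3 -165.7    3.9] q6~ 0.17
```

```bash
python3 r.py | tail -1; python3 -c "
from h import *
cam('wrist','w2.png')"
```

```text
[0.5482 0.1245 0.058 ] [0.5448 0.1537 0.058 ] 0.0294 1.6884
```

View pics/w2.png

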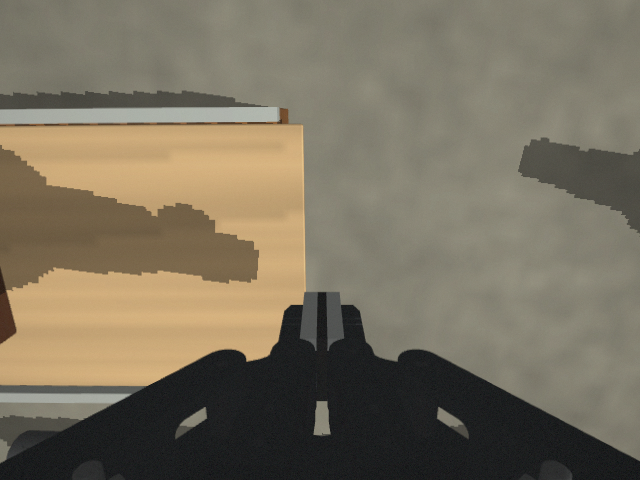

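The fingers are shut and empty. The rib shows at the far left, about (8,300), so they came off it. I'll go back up and look.

```bash
python3 -m jog '[[0,[0,0,-40],[0,0,0]],[1,[0,0,-40],[0,0,0]],[1,[0,-40,-20],[0,0.01,0]],[1,[5,-45,-20],[0,0,0]],[1,[0,-45,0],[0,0,0]],[1,[0,0,0],[0,0,0]],[1,[0,0,0],[0,0,0]],[1,[0,0,0],[0,0,0]]]' 60; python3 r.py; python3 m.py w3.png cover_rib
```

```text
time_s: 7.8
tcp_pos: [0.6262, 0.0393, 0.1858]
ee_rot: [0.178, -3.136, 0.005]
contact_force: [-0.2, -0.0, -0.2]
opening: 0.0852
[0.62621868 0.03967454 0.18577228] 1.6849060579953838
[[204.89999389648438, 125.5], [491.0, 123.0], [491.1000061035156, 131.0], [205.0, 133.5]]
[ 0.5703 -0.0539  0.058 ] [0.5447 0.1539 0.058 ] 0.2093 1.6933
[[205.0, 306.29998779296875], [471.0, 304.5], [471.0, 310.29998779296875], [205.0, 312.1000061035156]]
[ 0.7158 -0.0494  0.058 ] [0.6885 0.1709 0.058 ] 0.222 1.6937
[  23   10   22   90 1685] [293.97922849 224.57151335] [0.6304 0.0184 0.0735]
[0.62615926 0.04016381 0.18571806]
cover_rib [(0.83, [292.5, 230.2], [0.6348, 0.0181, 0.0735]), (0.58, [328.2, 206.6], [0.6139, 0.0424, 0.0735])]
```

View pics/w3.png

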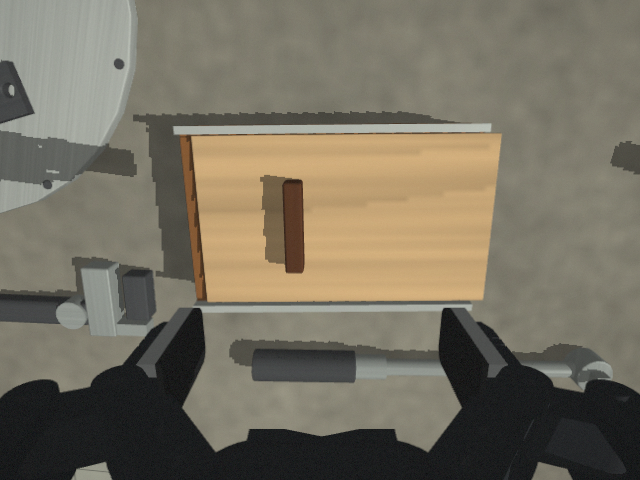

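The cover hasn't moved: the rib is still at (294,225) px, or (0.631,0.018). I'll grip again a little deeper and check the opening before sliding.

```bash
python3 -m jog '[[1,[-6,-22,30],[0,0,0.008]],[1,[0,0,40],[0,0,0]],[1,[0,0,40],[0,0,0]],[1,[0,0,19],[0,0,0]],[1,[0,0,0],[0,0,0]],[1,[0,0,0],[0,0,0]],[1,[0,0,0],[0,0,0]]]' 60; python3 go.py 0.632 .0179 .0555 1.693
```

```text
time_s: 8.65
tcp_pos: [0.6353, 0.0241, 0.0538]
ee_rot: [-0.181, 3.135, -0.005]
contact_force: [0.2, 0.1, -0.1]
opening: 0.0853
tcp [0.6353 0.0241 0.0538] turn [-0.003  0.001 -0.007] shift [ 4.1 -5.8 -1.7] q6~ -0.08
```

```bash
python3 -m jog '[[1,[3,-6,-3],[0,0,0]],[0.4,[0,0,0],[0,0,0]],[0.4,[0,0,0],[0,0,0]],[0,[0,0,0],[0,0,0]],[0,[0,0,0],[0,0,0]],[0,[0,0,0],[0,0,0]],[0,[0,0,0],[0,0,0]],[0,[0,0,0],[0,0,0]]]' 40; python3 go.py 0.632 .0179 .0555 1.693
```

```text
time_s: 9.45
tcp_pos: [0.6354, 0.0175, 0.0613]
ee_rot: [-0.181, 3.129, -0.005]
contact_force: [-1.4, -0.4, -0.4]
opening: 0.0003
tcp [0.6354 0.0175 0.0613] turn [-0.004  0.007 -0.007] shift [3.3 0.8 5.8] q6~ -0.09
```

```bash
python3 -c "
from h import *
c=cam('wrist','w4.png');print(proj(c,bot.get_state()['tcp_pos']),proj(c,[.6315,.018,.0735]))"
```

```text
[[322.09450566 280.67338702]] [[324.12627597 283.71301027]]
```

View pics/w4.png

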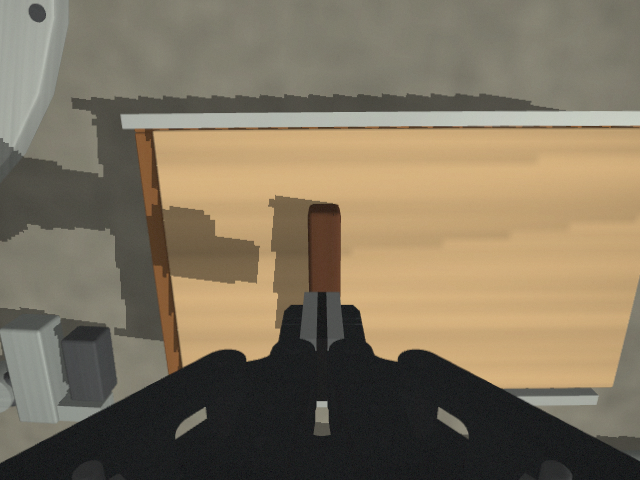

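The fingers shut above the rib although the TCP reads z = 0.061. Their real tips therefore lie behind the stated TCP, and I'll measure that by touching the rib top gently.

```bash
python3 -c "
from h import *
print(bot.hold_point_z, bot.get_state()['tcp_pos'])"
for i in 1; do python3 -m jog '[[0,[0,0,-8],[0,0,0]],[0,[0,0,0],[0,0,0]],[0,[0,0,0],[0,0,0]],[0,[0,0,0],[0,0,0]]]'; done
python3 -m jog '[[0,[0,0,3],[0,0,0]],[0,[0,0,0],[0,0,0]]]'
python3 -m jog '[[0,[0,0,3],[0,0,0]],[0,[0,0,0],[0,0,0]]]'
python3 -m jog '[[0,[0,0,3],[0,0,0]],[0,[0,0,0],[0,0,0]]]'
python3 -m jog '[[0,[0,0,3],[0,0,0]],[0,[0,0,0],[0,0,0]]]'
```

```text
0.0187 [0.63531499 0.01750648 0.06128572]
time_s: 9.9
tcp_pos: [0.6354, 0.0176, 0.0702]
ee_rot: [-0.181, 3.129, -0.005]
contact_force: [-0.6, -0.3, 0.6]
opening: 0.0002
time_s: 10.1
tcp_pos: [0.6353, 0.0176, 0.0668]
ee_rot: [-0.181, 3.129, -0.005]
contact_force: [0.0, -1.0, 0.3]
opening: 0.0001
time_s: 10.3
tcp_pos: [0.6352, 0.0176, 0.0633]
ee_rot: [-0.181, 3.13, -0.005]
contact_force: [0.3, -0.1, 0.1]
opening: -0.0
time_s: 10.5
tcp_pos: [0.6351, 0.0176, 0.0598]
ee_rot: [-0.181, 3.13, -0.005]
contact_force: [0.2, 0.9, 0.4]
opening: -0.0003
time_s: 10.7
tcp_pos: [0.6351, 0.0175, 0.0565]
ee_rot: [-0.181, 3.13, -0.005]
contact_force: [-0.4, -0.1, 0.3]
opening: 0.0002
```

```bash
for i in 1; do python3 -m jog '[[0,[0,0,3],[0,0,0]],[0,[0,0,0],[0,0,0]]]'
python3 -m jog '[[0,[0,0,3],[0,0,0]],[0,[0,0,0],[0,0,0]]]'
python3 -m jog '[[0,[0,0,2],[0,0,0]],[0,[0,0,0],[0,0,0]]]'
python3 -m jog '[[0,[0,0,2],[0,0,0]],[0,[0,0,0],[0,0,0]]]'; done | grep -E 'tcp_pos|force';  python3 -c "
from h import *
c=cam('wrist','w5.png');print(proj(c,bot.get_state()['tcp_pos']),proj(c,[.6315,.018,.0735]))"
```

```text
tcp_pos: [0.6351, 0.0175, 0.0532]
contact_force: [-1.2, -0.3, -0.1]
tcp_pos: [0.6351, 0.0175, 0.0499]
contact_force: [-0.2, 0.1, 0.1]
tcp_pos: [0.6352, 0.0175, 0.0478]
contact_force: [-0.4, -0.2, -0.2]
tcp_pos: [0.6352, 0.0175, 0.0456]
contact_force: [-0.5, 0.1, 0.2]
[[322.0623697  281.08820795]] [[324.1541111  299.55804162]]
```

View pics/w5.png

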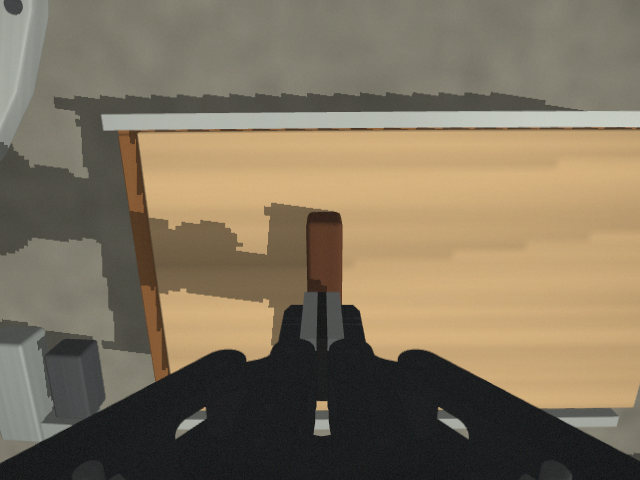

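The tip is still above the rib with no contact at z = 0.0456. I'll continue down in small steps until there is force.

```bash
for i in 1 2 3 4 5 6 7 8; do :; done; (python3 -m jog '[[0,[0,0,2],[0,0,0]],[0,[0,0,0],[0,0,0]]]'
python3 -m jog '[[0,[0,0,2],[0,0,0]],[0,[0,0,0],[0,0,0]]]'
python3 -m jog '[[0,[0,0,2],[0,0,0]],[0,[0,0,0],[0,0,0]]]'
python3 -m jog '[[0,[0,0,1.5],[0,0,0]],[0,[0,0,0],[0,0,0]]]')| grep -E 'tcp_pos|force'; python3 -c "
from h import *
print(bot.get_state()['joint_efforts'])
c=bot.read_camera('scene');p=proj(c,[[.6352,.0175,.0735],[.6352,.0175,.045]]);print(p)
a=c['pixels'][150:300,270:420];cv2.imwrite('pics/s1.png',cv2.resize(a,None,fx=4,fy=4,interpolation=cv2.INTER_CUBIC))"
```

```text
tcp_pos: [0.6354, 0.0175, 0.0438]
contact_force: [-0.3, -0.3, 0.3]
tcp_pos: [0.6354, 0.0175, 0.0416]
contact_force: [-0.4, 0.8, 0.2]
tcp_pos: [0.636, 0.0175, 0.0414]
contact_force: [-0.5, -0.3, -0.2]
tcp_pos: [0.6364, 0.0175, 0.0413]
contact_force: [0.3, 0.4, -0.3]
[-3.89660097e-03 -9.62222099e+01  4.66850853e+01  3.84756213e-02
 -1.46151980e-02 -6.02206346e-04]
[[347.20515037 243.49874443]
 [347.00756568 250.47426191]]
```

View pics/s1.png

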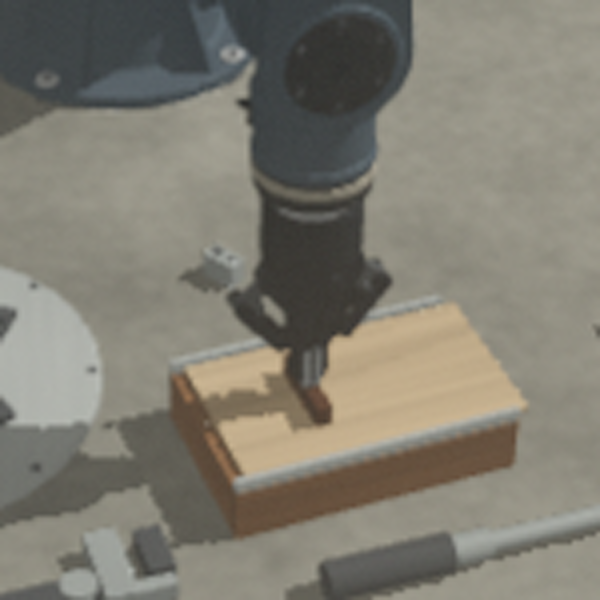

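The arm stopped at a TCP reading of 0.0414 with the fingertips on the rib top (0.0735), and the picture shows the tip on the rib. So the real tip is 32 mm behind the reported TCP, and `contact_force` shows nothing. From here I work with tip z = TCP z + 0.032 and watch the joint efforts instead.

```bash
sed -i 's/np.array(\[x,y,z\])/np.array([x,y,z-.032])/; s/print(.tcp./print("eff",s["joint_efforts"][1:3].round(1),"open",round(s["opening"]*1000,1),"tip",(s["tcp_pos"]+[0,0,.032]).round(4),"tcp"/; s/# usage/# z = real finger tip (32 mm behind reported TCP)\n# usage/' go.py
python3 -m jog '[[0,[0,0,-10],[0,0,0]],[1,[3,0,-5],[0,0.005,0]],[1,[0,0,0],[0,0,0]],[1,[0,0,0],[0,0,0]],[1,[0,0,0],[0,0,0]],[1,[0,0,0],[0,0,0]]]' 60;  python3 go.py 0.632 .0179 .057 1.693
```

```text
time_s: 13.0
tcp_pos: [0.6331, 0.0172, 0.057]
ee_rot: [-0.181, 3.131, -0.006]
contact_force: [0.3, 0.2, 0.1]
opening: 0.0728
eff [-95.3  47. ] open 72.8 tip [0.6331 0.0172 0.089 ] tcp [0.6331 0.0172 0.057 ] turn [-0.004  0.005 -0.007] shift [ 1.   0.8 32. ] q6~ -0.09
```

```bash
python3 -m jog '[[1,[1,1,10],[0,0,0]],[1,[0,0,10],[0,0,0]],[1,[0,0,8],[0,0,0]],[1,[0,0,0],[0,0,0]],[0.3,[0,0,0],[0,0,0]],[0,[0,0,0],[0,0,0]],[0,[0,0,0],[0,0,0]],[0,[0,0,0],[0,0,0]],[0,[0,0,0],[0,0,0]],[0,[0,0,0],[0,0,0]],[0,[0,0,0],[0,0,0]]]' 40;  python3 go.py 0.632 .0179 .057 1.693
```

```text
time_s: 14.1
tcp_pos: [0.6314, 0.018, 0.0257]
ee_rot: [-0.182, 3.133, -0.006]
contact_force: [0.1, -0.7, -1.7]
opening: 0.0131
eff [-96.7  46.3] open 13.1 tip [0.6314 0.018  0.0577] tcp [0.6314 0.018  0.0257] turn [-0.004  0.003 -0.006] shift [-0.6 -0.2  0.7] q6~ -0.09
```

```bash
python3 -m jog '[[0,[0,8,0],[0,0,0]],[0,[0,15,0],[0,0,0]],[0,[0,15,0],[0,0,0]],[0,[0,15,0],[0,0,0]],[0,[0,15,0],[0,0,0]],[0,[0,15,0],[0,0,0]],[0,[0,15,0],[0,0,0]],[0,[0,15,0],[0,0,0]],[0,[0,15,0],[0,0,0]],[0,[0,15,0],[0,0,0]],[0,[0,15,0],[0,0,0]],[0,[0,15,0],[0,0,0]],[0,[0,0,0],[0,0,0]]]' 40;  python3 go.py 0.632 .0179 .057 1.693
```

```text
time_s: 15.4
tcp_pos: [0.6081, 0.2063, 0.0257]
ee_rot: [-0.185, 3.133, -0.006]
contact_force: [-2.4, 2.2, 1.9]
opening: 0.0131
eff [-95.4  45.9] open 13.1 tip [0.6081 0.2063 0.0577] tcp [0.6081 0.2063 0.0257] turn [-0.004  0.003 -0.005] shift [  -0.7 -189.9    0.7] q6~ 0.21
```

```bash
for i in 1; do python3 -m jog '[[0,[0,6,0],[0,0,0]],[0,[0,6,0],[0,0,0]],[0,[0,0,0],[0,0,0]]]'; python3 -m jog '[[0,[0,5,0],[0,0,0]],[0,[0,5,0],[0,0,0]],[0,[0,0,0],[0,0,0]]]'; python3 -m jog '[[0,[0,4,0],[0,0,0]],[0,[0,3,0],[0,0,0]],[0,[0,0,0],[0,0,0]]]';done | grep -E 'tcp|force';  python3 go.py 0.632 .0179 .057 1.693
```

```text
tcp_pos: [0.6065, 0.2194, 0.0257]
contact_force: [-3.3, 2.2, 4.1]
tcp_pos: [0.6058, 0.2256, 0.0257]
contact_force: [-3.5, 2.8, 4.0]
tcp_pos: [0.6059, 0.2249, 0.0257]
contact_force: [-2.5, 2.5, 3.4]
eff [-96.8  46.1] open 12.6 tip [0.6059 0.2249 0.0577] tcp [0.6059 0.2249 0.0257] turn [-0.023  0.002 -0.014] shift [  -0.7 -208.6    0.7] q6~ 0.25
```

The cover hit its back stop after 209 mm of travel, so it started about 11 mm open. I release it and look into the case.

```bash
python3 -m jog '[[1,[0,0,0],[0.02,0,0.01]],[1,[0,0,0],[0,0,0]],[1,[0,0,0],[0,0,0]],[1,[0,0,-30],[0,0,0]],[1,[0,0,-40],[0,0,0]],[1,[0,-40,-40],[0,0,0]],[1,[0,-45,-30],[0,0,0]],[1,[0,-45,-10],[0,0,0]],[1,[0,-40,0],[0,0,0]],[1,[0,-20,0],[0,0,0]],[1,[0,-5,0],[0,0,0]],[1,[0,0,0],[0,0,0]],[1,[0,0,0],[0,0,0]],[1,[0,0,0],[0,0,0]]]' 60; python3 m.py w6.png pins_s pins_m pins_l tray cover_rib plate_s stop_a
```

```text
time_s: 17.7
tcp_pos: [0.6248, 0.0416, 0.1827]
ee_rot: [-0.159, 3.13, -0.069]
contact_force: [-0.8, -0.3, 0.8]
opening: 0.0852
[0.62476764 0.04170391 0.18263634]
pins_s [(0.93, [245.4, 210.2], [0.6394, -0.0348, 0.006]), (0.88, [300.2, 209.3], [0.633, 0.0147, 0.006]), (0.65, [357.2, 210.3], [0.6282, 0.0656, 0.006])]
pins_m [(0.93, [245.4, 210.2], [0.6394, -0.0348, 0.006]), (0.88, [300.2, 209.3], [0.633, 0.0147, 0.006]), (0.65, [357.2, 210.3], [0.6282, 0.0656, 0.006])]
pins_l [(0.93, [245.4, 210.2], [0.6394, -0.0348, 0.006]), (0.88, [300.2, 209.3], [0.633, 0.0147, 0.006]), (0.65, [357.2, 210.3], [0.6282, 0.0656, 0.006])]
tray [(0.82, [426.2, 209.4], [0.6206, 0.1263, 0.006])]
cover_rib [(0.83, [585.0, 228.5], [0.6082, 0.2253, 0.0735]), (0.56, [245.6, 210.8], [0.6228, -0.02, 0.0735])]
plate_s []
stop_a []
```

View pics/w6.png

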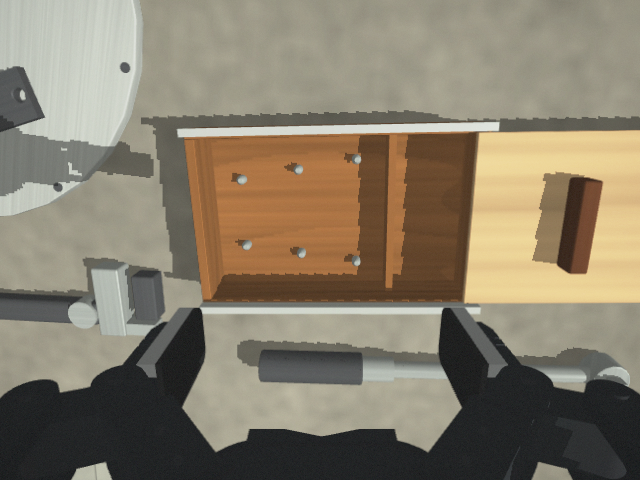

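The view shows the open case. Pin pairs are at (241,180)/(247,245) for s, (298,169)/(301,252) for m and (357,159)/(356,260) for l. The tray is empty around (435,210), the rib is at (585,228), and the cover is fully back.

```bash
cat > pins.py <<'E'
from h import *
from scipy.optimize import least_squares
c=cam('wrist'); g=c['pixels'].astype(int); hsv=cv2.cvtColor(c['pixels'],cv2.COLOR_BGR2HSV)
P=np.array([[s*d/2,y,.016] for d,y in((.06,-.083),(.076,-.033),(.092,.017)) for s in(-1,1)])
W=lambda q,z=0:np.c_[q[0]+np.cos(q[2])*P[:,0]-np.sin(q[2])*P[:,1],q[1]+np.sin(q[2])*P[:,0]+np.cos(q[2])*P[:,1],P[:,2]]
q=np.array([.6308,.0476,.1225]); o=[]
for u,v in proj(c,W(q)):
    x0,y0=int(u)-11,int(v)-11; s=hsv[y0:y0+23,x0:x0+23]; m=(s[...,1]<70)&(s[...,2]>90)
    ys,xs=np.nonzero(m); 
    # tip: topmost part of the pin is the brightest / farthest from its base
    o.append([x0+xs.mean(),y0+ys.mean()]); print((int(u),int(v)),m.sum(),np.round(o[-1],1))
o=np.array(o); P[:,2]=.011
f=least_squares(lambda q:(proj(c,W(q))-o).ravel(),q); print(f.x.round(4),np.sqrt((f.fun**2).mean()).round(2))
E
python3 pins.py; python3 go.py 0.49 -0.28 0.24 1.69
```

```text
(241, 180) 80 [242.4 179.1]
(246, 246) 79 [247.6 244.5]
(298, 170) 71 [299. 169.]
(301, 254) 77 [302.1 252.4]
(357, 159) 76 [357.1 158.5]
(357, 262) 77 [356.9 260.4]
[0.6304 0.0474 0.1225] 0.03
eff [-92.4  49. ] open 85.6 tip [0.625  0.0405 0.215 ] tcp [0.625  0.0405 0.183 ] turn [-0.045  0.005 -0.019] shift [ 172.1 -302.2  -25. ] q6~ -0.03
```

```bash
python3 -m jog '[[1,[0,0,-10],[-0.045,0.005,-0.019]],[1,[21.5,-38,-2],[0,0,0]],[1,[21.5,-38,-2],[0,0,0]],[1,[21.5,-38,-2],[0,0,0]],[1,[21.5,-38,-2],[0,0,0]],[1,[21.5,-38,-2],[0,0,0]],[1,[21.5,-38,-2],[0,0,0]],[1,[21.5,-38,-2],[0,0,0]],[1,[21.5,-36,-2],[0,0,0]],[1,[0,0,0],[0,0,0]],[1,[0,0,0],[0,0,0]],[1,[0,0,0],[0,0,0]]]' 60; python3 m.py w7.png plate_s grip stop_a; python3 go.py 0.49 -0.28 0.24 1.69
```

```text
time_s: 19.35
tcp_pos: [0.4851, -0.2909, 0.209]
ee_rot: [-0.191, 3.136, 0.001]
contact_force: [0.1, -0.1, -0.2]
opening: 0.0852
[ 0.48527256 -0.29060499  0.2089808 ]
plate_s [(0.86, [239.8, 200.1], [0.4917, -0.3653, 0.025]), (0.85, [349.7, 297.8], [0.5757, -0.2523, 0.025]), (0.82, [35.7, 105.5], [0.4303, -0.5454, 0.025]), (0.72, [34.6, 247.9], [0.5612, -0.5567, 0.025]), (0.55, [394.8, 157.6], [0.437, -0.2318, 0.025])]
grip [(0.73, [322.6, 224.4], [0.5101, -0.287, 0.006]), (0.17, [626.5, 364.9], [0.6281, 0.0651, 0.006])]
stop_a []
eff [-81.2  48.9] open 85.4 tip [ 0.4855 -0.2903  0.241 ] tcp [ 0.4855 -0.2903  0.209 ] turn [0.001 0.    0.004] shift [-5.7  9.7  1. ] q6~ -0.66
```

View pics/w7.png

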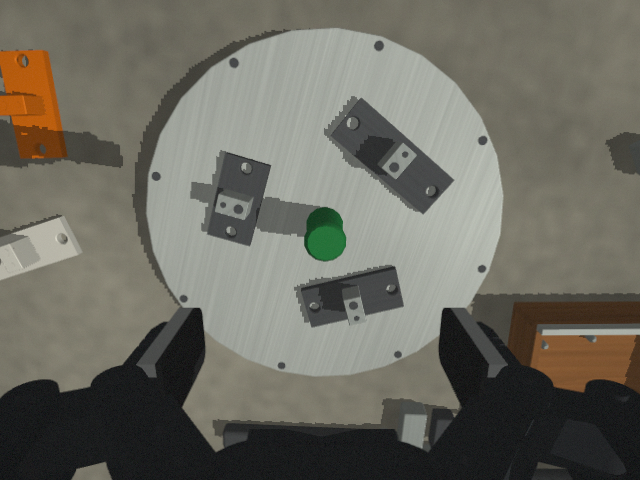

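The wrist view shows three plates: s with holes at (246,168) and (231,231), m at (314,306) and (391,289), and l at (353,123) and (431,191). The green grip is at (325,235), and the white and orange look-alikes at the left edge are off the disc.

```bash
cat > plates.py <<'E'
from h import *; import sys
# plates.py z u1 v1 u2 v2 ... : hole pairs; refines each hole as the ellipse of pixels inside the rim
def hole(c,u,v,r=13):
    g=cv2.cvtColor(c['pixels'],cv2.COLOR_BGR2GRAY); u,v=int(u),int(v); s=g[v-r:v+r+1,u-r:u+r+1]
    t=(int(s.max())+int(np.median(s)))/2; m=(s>t).astype(np.uint8)
    n,l,st,ce=cv2.connectedComponentsWithStats(m); i=1+np.argmin([np.hypot(*(ce[k]-r)) for k in range(1,n)])
    return ce[i]+[u-r,v-r],st[i,4]
if __name__=='__main__':
    c=cam('wrist'); z=float(sys.argv[1]); a=list(map(float,sys.argv[2:]))
    for i in range(0,len(a),4):
        (p,n),(q,k)=hole(c,*a[i:i+2]),hole(c,*a[i+2:i+4]); P,Q=onz(c,*p,z),onz(c,*q,z); d=Q-P
        print(p.round(1),n,q.round(1),k,'len',round(np.hypot(*d[:2])*1000,1),'mid',((P+Q)/2).round(4),'ang',round(np.arctan2(d[1],d[0])%np.pi,3))
E
python3 plates.py .031 246 168 231 231 314 306 391 289 353 123 431 191
python3 - <<'E'
from h import *
c=cam('wrist')
# block-top centres (top-hole midpoints) by eye, height by second view: top camera
T=bot.read_camera('top')
for n,w,t in(('s',(231,206),(458,283)),('m',(355,304),(411,249)),('l',(400,160),(406,304))):
    print(n,tri([ray(c,*w),ray(T,*t)]),onz(c,*w,.059).round(4))
E
```

```text
[243.2 165.2] 32 [227.5 228.7] 23 len 59.9 mid [ 0.4891 -0.3678  0.031 ] ang 2.969
[310.7 303.7] 13 [387. 287.] 11 len 75.1 mid [ 0.5709 -0.2537  0.031 ] ang 1.929
[347.8 121.6] 28 [426.6 189.7] 9 len 91.8 mid [ 0.4366 -0.2383  0.031 ] ang 1.01
s (array([ 0.49126258, -0.36474974,  0.05308651]), np.float64(0.00194700817028723)) [ 0.4904 -0.3655  0.059 ]
m (array([ 0.57487445, -0.24893021,  0.0419625 ]), np.float64(0.0012992139540143983)) [ 0.5659 -0.2506  0.059 ]
l (array([ 0.437197  , -0.23310552,  0.05738151]), np.float64(0.0008171372414858247)) [ 0.4363 -0.2333  0.059 ]
```

```bash
python3 - <<'E'
from h import *
c=cam('wrist')
print(onz(c,354.5,311.5,.059).round(4),onz(c,230,206,.059).round(4))
for x in bot.mark_of('wrist','plate_m'): print(x['score'],onz(c,*(np.array(x['location'])*[640,480]),.025).round(4))
E
python3 go.py .575 -.252 .12 1.929
```

```text
[ 0.5732 -0.2502  0.059 ] [ 0.4904 -0.3665  0.059 ]
0.91 [ 0.491  -0.3632  0.025 ]
0.87 [ 0.5591 -0.558   0.025 ]
0.81 [ 0.4373 -0.2329  0.025 ]
0.68 [ 0.4317 -0.5433  0.025 ]
0.63 [ 0.5743 -0.2507  0.025 ]
0.35 [ 0.5024 -0.2883  0.025 ]
eff [-81.2  48.9] open 85.8 tip [ 0.4852 -0.2908  0.241 ] tcp [ 0.4852 -0.2908  0.209 ] turn [ 0.001  0.    -0.236] shift [-97.7   4.8 121. ] q6~ -0.9
```

```bash
python3 -m jog '[[1,[-15,0,0],[0,0,-0.118]],[1,[-15,0,0],[0,0,-0.118]],[1,[-35,2,10],[0,0,0]],[1,[-30,2,30],[0,0,0]],[0.6,[0,0,40],[0,0,0]],[0.6,[0,0,40],[0,0,0]],[0.6,[0,0,0],[0,0,0]],[0.6,[0,0,0],[0,0,0]],[0.6,[0,0,0],[0,0,0]]]' 60; python3 go.py .574 -.2515 .12 1.929
cat > hov.py <<'E'
from h import *; import sys
# project expected plate (x y ang half-hole-distance, z of underside) into the wrist picture
x,y,a,h,z=map(float,sys.argv[1:6]); c=cam('wrist',sys.argv[6])
d=np.array([np.cos(a),np.sin(a)])*h
print(proj(c,[[x-d[0],y-d[1],z+.008],[x+d[0],y+d[1],z+.008],[x,y,z+.034]]).round(1))
E
python3 hov.py .574 -.2515 1.929 .038 .025 w8.png
```

```text
time_s: 20.7
tcp_pos: [0.5794, -0.2569, 0.0893]
ee_rot: [-0.576, 3.084, -0.003]
contact_force: [-0.2, -0.6, 0.3]
opening: 0.0512
eff [-93.   46.5] open 51.2 tip [ 0.5794 -0.2569  0.1213] tcp [ 0.5794 -0.2569  0.0893] turn [-0.003  0.004  0.011] shift [3.1 6.9 1.3] q6~ -0.78
[[270.9 239.2]
 [396.7 240.7]
 [335.  253.9]]
```

View pics/w8.png

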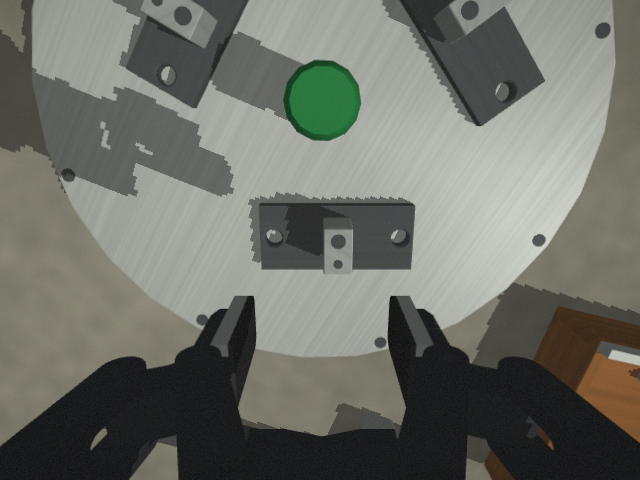

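The picture shows plate m between the open fingers, with holes at (274,237) and (399.5,237.5). They lie about 3 px right and 2.5 px up of the prediction, so m is at about (0.572,-0.250). I'll go down on it.

```bash
cat > plates.py <<'E'
from h import *; import sys
# plates.py z u1 v1 u2 v2 ... : holes found as non-plate-coloured blobs near the guess
def hole(c,u,v,r=16):
    g=cv2.cvtColor(c['pixels'],cv2.COLOR_BGR2GRAY).astype(int); u,v=int(u),int(v); s=g[v-r:v+r+1,u-r:u+r+1]
    p=np.median(s); m=(abs(s-p)>9).astype(np.uint8)
    n,l,st,ce=cv2.connectedComponentsWithStats(m)
    k=[j for j in range(1,n) if st[j,4]>25]; i=min(k,key=lambda j:np.hypot(*(ce[j]-r)))
    pts=np.argwhere(l==i)[:,::-1].astype(np.float32); e,w,_=cv2.minAreaRect(pts)
    return np.array(e)+[u-r,v-r],np.round(w,0)
def pair(c,z,a):
    (p,n),(q,k)=hole(c,*a[:2]),hole(c,*a[2:4]); P,Q=onz(c,*p,z),onz(c,*q,z); d=Q-P
    print(p.round(1),n,q.round(1),k,'len',round(np.hypot(*d[:2])*1000,1),'mid',((P+Q)/2).round(4),'ang',round(np.arctan2(d[1],d[0])%np.pi,4))
    return (P+Q)/2
if __name__=='__main__':
    c=cam('wrist'); z=float(sys.argv[1]); a=list(map(float,sys.argv[2:]))
    for i in range(0,len(a),4): pair(c,z,a[i:i+4])
E
python3 plates.py .033 274 237 399 237; python3 go.py .5718 -.2504 .037 1.929
```

```text
[274.2 237.2] [19. 17.] [400.5 237. ] [18. 19.] len 76.3 mid [ 0.5723 -0.2504  0.033 ] ang 1.9434
eff [-93.2  47. ] open 51.2 tip [ 0.58   -0.2573  0.1219] tcp [ 0.58   -0.2573  0.0899] turn [-0.004  0.005  0.011] shift [ 5.3  9.3 84.9] q6~ -0.78
```

```bash
python3 -m jog '[[0.6,[5,9,20],[-0.004,0.005,-0.003]],[0.6,[0,0,25],[0,0,0]],[0.6,[0,0,20],[0,0,0]],[0.6,[0,0,10],[0,0,0]],[0.6,[0,0,3],[0,0,0]],[0.6,[0,0,0],[0,0,0]]]' 60; python3 go.py .5723 -.2504 .037 1.943
```

```text
time_s: 21.4
tcp_pos: [0.5778, -0.2541, 0.0193]
ee_rot: [-0.577, 3.076, -0.013]
contact_force: [0.1, 1.8, 0.7]
opening: 0.0516
eff [-93.7  44.7] open 51.6 tip [ 0.5778 -0.2541  0.0513] tcp [ 0.5778 -0.2541  0.0193] turn [-0.011  0.01  -0.001] shift [ 3.7  5.5 14.3] q6~ -0.79
```

```bash
python3 -m jog '[[0.6,[4,5,0],[-0.01,0.01,0]],[0.6,[0,0,7],[0,0,0]],[0.6,[0,0,5],[0,0,0]],[0.6,[0,0,0],[0,0,0]]]' 60; python3 go.py .5723 -.2504 .037 1.943
```

```text
time_s: 21.8
tcp_pos: [0.5734, -0.2514, 0.0092]
ee_rot: [-0.579, 3.085, -0.003]
contact_force: [0.0, -0.1, -0.6]
opening: 0.0516
eff [-95.3  45.2] open 51.6 tip [ 0.5734 -0.2514  0.0412] tcp [ 0.5734 -0.2514  0.0092] turn [-0.002  0.002 -0.001] shift [0.7 1.4 4.2] q6~ -0.79
```

```bash
python3 -m jog '[[0.6,[1,1,3],[0,0,0]],[0.6,[0,0,0],[0,0,0]],[0,[0,0,0],[0,0,0]],[0,[0,0,0],[0,0,0]],[0,[0,0,0],[0,0,0]],[0,[0,0,0],[0,0,0]],[0,[0,0,0],[0,0,0]],[0,[0,0,0],[0,0,0]]]' 70; python3 go.py .5723 -.2504 .037 1.943; python3 -m jog '[[0,[0,0,-5],[0,0,0]],[0,[0,0,-15],[0,0,0]],[0,[0,0,-30],[0,0,0]],[0,[0,0,-40],[0,0,0]],[0,[0,0,-40],[0,0,0]],[0,[0,0,0],[0,0,0]],[0,[0,0,0],[0,0,0]]]' 70; python3 -c "
from h import *
c=cam('wrist','w9.png')
s=bot.get_state();M=R.from_rotvec(s['ee_rot']).as_matrix()
print(proj(c,[s['tcp_pos']+M@np.array([0,y,-.032-.004]) for y in(-.038,0,.038)]))"
```

```text
time_s: 22.6
tcp_pos: [0.5721, -0.2508, 0.0063]
ee_rot: [-0.579, 3.085, -0.003]
contact_force: [-0.1, -0.2, -0.6]
opening: 0.0142
eff [-95.   44.9] open 14.2 tip [ 0.5721 -0.2508  0.0383] tcp [ 0.5721 -0.2508  0.0063] turn [-0.002  0.002 -0.001] shift [-0.3  0.3  1.3] q6~ -0.79
time_s: 23.3
tcp_pos: [0.57, -0.25, 0.1409]
ee_rot: [0.579, -3.087, 0.0]
contact_force: [-0.7, -0.0, -3.0]
opening: 0.0145
[[223.289299   317.44983197]
 [321.62488346 317.52824455]
 [419.97623035 317.43982834]]
```

View pics/w9.png

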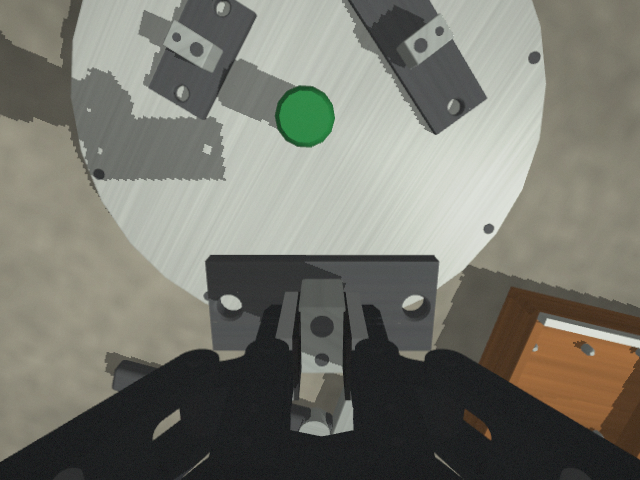

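The plate is held (opening 14.5 mm), with its holes at (230,303) and (416,303) clear of the fingers. I now compute its place in the tool frame and the shift to its pins.

```bash
cat > inhand.py <<'E'
# inhand.py D(mm hole distance) ztop(tool z of plate's top, mm) u1 v1 u2 v2 piny(case) underside_z : where the plate is in hand, and the move onto its pins
from plates import *; import sys
D,zt,u1,v1,u2,v2,py,uz=map(float,sys.argv[1:9]); cx,cy,yaw=.6304,.0474,.1225
s=bot.get_state(); c=cam('wrist'); M=R.from_rotvec(s['ee_rot']).as_matrix(); t=s['tcp_pos']
def q(u,v,zt):
    e,d=ray(c,u,v); e=M.T@(e-t); d=M.T@d; return e+d*(zt/1000-e[2])/d[2]
(a,n),(b,k)=hole(c,u1,v1),hole(c,u2,v2); A,B=q(*a,zt),q(*b,zt); L=np.hypot(*(B-A)[:2])*1000
off=(A+B)/2; al=np.arctan2((B-A)[0],(B-A)[1])   # plate x axis off tool y, toward tool x
print(a.round(1),n,b.round(1),k,'len',L.round(1),'(',D,') off mm',(off*1000).round(1),'skew',al.round(4))
T=[cx-np.sin(yaw)*py,cy+np.cos(yaw)*py]
best=None
for kk in(0,np.pi,-np.pi):
    th=yaw+kk+al; Y=np.array([np.cos(th),np.sin(th),0]);Z=np.array([0,0,-1.]);N=np.c_[np.cross(Y,Z),Y,Z]
    rv=R.from_matrix(M.T@N).as_rotvec()
    tcp=np.array([T[0],T[1],uz-.0])-N@np.array([off[0],off[1],(zt+8)/1000]); 
    q6=1.571+np.arctan2(tcp[1],tcp[0])-th
    q6=(q6+np.pi)%(2*np.pi)-np.pi
    print('theta',round(th,3),'turn',rv.round(3),'shift',(N.T@(tcp-t)*1000).round(1),'tcp',tcp.round(4),'q6',round(q6,2),'now',s['joints'][5].round(2))
E
python3 inhand.py 76 -26.7 230 303 416 303 -.033 .10
```

```text
[228.  306.5] [25. 28.] [415.5 306.5] [25. 29.] len 76.7 ( 76.0 ) off mm [ -0.2  -0.1 -26.7] skew 0.0001
theta 0.123 turn [-0.000e+00  1.000e-03  1.819e+00] shift [255.1  96.2  59.9] tcp [0.6345 0.0148 0.0813] q6 1.47 now -0.78
theta 3.264 turn [-1.000e-03 -0.000e+00 -1.323e+00] shift [-254.7  -96.    59.9] tcp [0.6344 0.0145 0.0813] q6 -1.67 now -0.78
theta -3.019 turn [-1.000e-03 -0.000e+00 -1.323e+00] shift [-254.7  -96.    59.9] tcp [0.6344 0.0145 0.0813] q6 -1.67 now -0.78
```

```bash
python3 -m jog '[[0,[0,0,0],[0,0,-0.132]],[0,[0,0,0],[0,0,-0.132]],[0,[0,0,0],[0,0,-0.132]],[0,[0,0,0],[0,0,-0.132]],[0,[0,0,0],[0,0,-0.132]],[0,[0,0,0],[0,0,-0.132]],[0,[0,0,0],[0,0,-0.132]],[0,[0,0,0],[0,0,-0.132]],[0,[0,0,0],[0,0,-0.132]],[0,[0,0,0],[0,0,-0.132]],[0,[0,0,0],[0,0,0]]]'; python3 inhand.py 76 -26.7 230 303 416 303 -.033 .07
```

```text
time_s: 24.5
tcp_pos: [0.5616, -0.2463, 0.1234]
ee_rot: [2.399, -2.016, -0.04]
contact_force: [-0.4, -0.2, -1.7]
opening: 0.0147
[228.5 306.5] [25. 29.] [415.  306.5] [25. 28.] len 76.3 ( 76.0 ) off mm [ -0.1   0.2 -26.7] skew -0.0002
theta 0.122 turn [-0.022  0.035 -3.09 ] shift [250.2 103.9  72.1] tcp [0.6342 0.0147 0.0513] q6 1.47 now -2.16
theta 3.264 turn [0.023 0.014 0.051] shift [-250.  -104.3   72.1] tcp [0.6347 0.0146 0.0513] q6 -1.67 now -2.16
theta -3.019 turn [0.023 0.014 0.051] shift [-250.  -104.3   72.1] tcp [0.6347 0.0146 0.0513] q6 -1.67 now -2.16
```

```bash
python3 -m jog '[[0,[0,0,0],[0.023,0.014,0.05]],[0,[-30,-12.5,0],[0,0,0]],[0,[-30,-12.5,0],[0,0,0]],[0,[-30,-12.5,0],[0,0,0]],[0,[-30,-12.5,0],[0,0,0]],[0,[-30,-12.5,0],[0,0,0]],[0,[-30,-12.5,0],[0,0,0]],[0,[-30,-12.5,0],[0,0,0]],[0,[-20,-8,10],[0,0,0]],[0,[-10,-4,20],[0,0,0]],[0,[0,0,20],[0,0,0]],[0,[0,0,0],[0,0,0]],[0,[0,0,0],[0,0,0]]]'; python3 inhand.py 76 -26.7 230 303 416 303 -.033 .03
```

```text
time_s: 25.85
tcp_pos: [0.6362, 0.0128, 0.0638]
ee_rot: [2.278, -2.155, -0.012]
contact_force: [-0.9, -0.3, -1.2]
opening: 0.0145
[228.5 307. ] [24. 29.] [414.2 308.3] [26. 28.] len 76.0 ( 76.0 ) off mm [ -0.6   0.  -26.7] skew -0.0081
theta 0.114 turn [ 3.000e-03 -1.400e-02  3.083e+00] shift [ 2.7 -1.6 52.5] tcp [0.6343 0.0153 0.0113] q6 1.48 now -1.61
theta 3.256 turn [ 0.009  0.002 -0.059] shift [-1.5  1.5 52.5] tcp [0.6345 0.014  0.0113] q6 -1.66 now -1.61
theta -3.027 turn [ 0.009  0.002 -0.059] shift [-1.5  1.5 52.5] tcp [0.6345 0.014  0.0113] q6 -1.66 now -1.61
```

```bash
python3 -m jog '[[0,[-1.5,1.5,10],[0.009,0.002,-0.051]],[0,[0,0,20],[0,0,0]],[0,[0,0,10],[0,0,0]],[0,[0,0,0],[0,0,0]],[0,[0,0,0],[0,0,0]],[0,[0,0,0],[0,0,0]]]'; python3 inhand.py 76 -26.7 230 303 416 303 -.033 .006; python3 go.py .6346 .0146 .019 3.264
```

```text
time_s: 26.5
tcp_pos: [0.6374, 0.0121, 0.0287]
ee_rot: [-2.327, 2.104, -0.008]
contact_force: [0.2, -0.3, -2.4]
opening: 0.0141
[228.5 306.5] [25. 29.] [414.3 308.2] [27. 29.] len 76.0 ( 76.0 ) off mm [ -0.5   0.1 -26.7] skew -0.0101
theta 0.112 turn [-1.000e-03  1.000e-02  3.129e+00] shift [ 3.3 -2.8 41.4] tcp [ 0.6343  0.0151 -0.0127] q6 1.48 now -1.65
theta 3.254 turn [-0.007 -0.001 -0.012] shift [-2.4  2.6 41.4] tcp [ 0.6346  0.0142 -0.0127] q6 -1.66 now -1.65
theta -3.029 turn [-0.007 -0.001 -0.012] shift [-2.4  2.6 41.4] tcp [ 0.6346  0.0142 -0.0127] q6 -1.66 now -1.65
eff [-96.5  46. ] open 14.6 tip [0.6376 0.0121 0.0608] tcp [0.6376 0.0121 0.0288] turn [-0.007 -0.001 -0.022] shift [-2.8  2.7 41.8] q6~ -1.67
```

```bash
python3 -m jog '[[0,[-2.6,2.6,0],[-0.007,0,-0.016]],[0,[0,0,10],[0,0,0]],[0,[0,0,8],[0,0,0]],[0,[0,0,4],[0,0,0]],[0,[0,0,0],[0,0,0]],[0,[0,0,0],[0,0,0]]]'; python3 go.py .6346 .0146 .019 3.264
```

```text
time_s: 27.15
tcp_pos: [0.6348, 0.0147, 0.0053]
ee_rot: [2.348, -2.087, 0.001]
contact_force: [0.4, 0.5, -2.5]
opening: 0.0145
eff [-97.8  45.5] open 14.5 tip [0.6348 0.0147 0.0373] tcp [0.6348 0.0147 0.0053] turn [ 0.    -0.001 -0.005] shift [ 0.1  0.2 18.3] q6~ -1.67
```

```bash
python3 -m jog '[[0,[0,0,5],[0,0,0]],[0,[0,0,4],[0,0,0]],[0,[0,0,0],[0,0,0]]]';python3 -m jog '[[0,[0,0,4],[0,0,0]],[0,[0,0,0],[0,0,0]]]'; python3 -m jog '[[0,[0,0,3],[0,0,0]],[0,[0,0,0],[0,0,0]]]'; python3 go.py .6346 .0146 .019 3.264
```

```text
time_s: 27.45
tcp_pos: [0.6349, 0.0147, -0.0042]
ee_rot: [2.348, -2.087, 0.001]
contact_force: [0.3, -0.6, -2.8]
opening: 0.0144
time_s: 27.65
tcp_pos: [0.6349, 0.0147, -0.0085]
ee_rot: [2.348, -2.087, 0.001]
contact_force: [-0.6, -0.6, -3.1]
opening: 0.0149
time_s: 27.85
tcp_pos: [0.635, 0.0147, -0.0117]
ee_rot: [2.348, -2.087, 0.001]
contact_force: [0.1, 0.1, -2.4]
opening: 0.0146
eff [-99.4  45.6] open 14.6 tip [0.635  0.0147 0.0203] tcp [ 0.635   0.0147 -0.0117] turn [-0.    -0.001 -0.005] shift [0.  0.4 1.3] q6~ -1.67
```

```bash
python3 -m jog '[[0,[0,0,1.5],[0,0,0]],[0,[0,0,0],[0,0,0]]]'; python3 -m jog '[[0.45,[0,0,0],[0,0,0]],[0.45,[0,0,0],[0,0,0]],[0.45,[0,0,0],[0,0,0]],[0.45,[0,0,-10],[0,0,0]],[0.45,[0,0,-40],[0,0,0]],[0.45,[0,0,-50],[0,0,0]],[0.45,[0,0,-50],[0,0,0]],[0.45,[0,0,-10],[0,0,0]],[0.45,[0,0,0],[0,0,0]],[0.45,[0,0,0],[0,0,0]]]'
python3 - <<'E'
from plates import *
c=cam('wrist','w10.png')
x,y,yw=.6304+np.sin(.1225)*.033,.0474-np.cos(.1225)*.033,.1225
d=np.array([np.cos(yw),np.sin(yw),0])*.038
g=proj(c,[np.array([x,y,.014])-d,np.array([x,y,.014])+d]);print('expect',x,y,g.round(1)); pair(c,.014,g.ravel())
E
python3 go.py .4905 -.3655 .17 2.969
```

```text
time_s: 28.05
tcp_pos: [0.6355, 0.0146, -0.0125]
ee_rot: [-2.348, 2.087, -0.003]
contact_force: [1.0, 0.7, -2.4]
opening: 0.0146
time_s: 29.05
tcp_pos: [0.6346, 0.0148, 0.1562]
ee_rot: [-2.347, 2.086, -0.005]
contact_force: [-0.8, -0.2, -0.0]
opening: 0.0383
expect 0.6344323971223579 0.01464729364697323 [[369.  213.4]
 [275.4 213.8]]
[368.  215.5] [11. 14.] [273.2 215.1] [15. 11.] len 77.1 mid [0.6356 0.0162 0.014 ] ang 0.1139
eff [-94.2  48.9] open 38.4 tip [0.6344 0.0148 0.1877] tcp [0.6344 0.0148 0.1557] turn [-0.002 -0.001  0.29 ] shift [399.3  76.5  17.7] q6~ -1.37
```

View pics/w10.png

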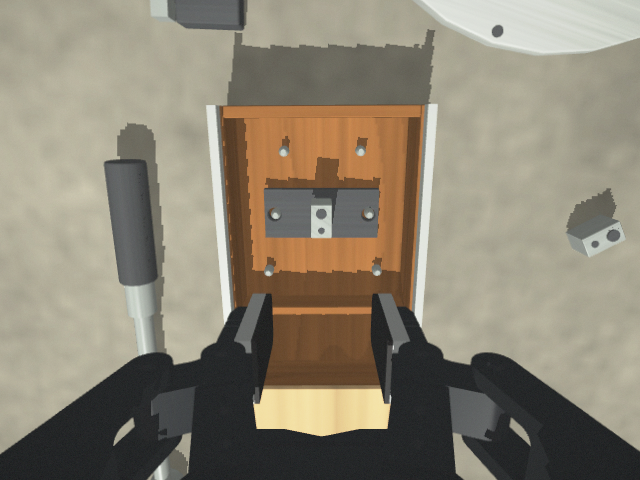

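Plate m is seated: pins show in both holes at (275,214) and (369,214), with the plate mid within 2 mm of the pair and level. The stop block is at (597,237) px. Next is plate s.

```bash
python3 - <<'E'
from h import *
c=cam('wrist'); hsv=cv2.cvtColor(c['pixels'],cv2.COLOR_BGR2HSV); g=c['pixels'][200:270,555:635]
print(bot.mark_of('wrist','stop_a'), onz(c,597,238,.024).round(4))
# top-face holes
print(onz(c,595,244,.024).round(4),onz(c,614,236,.024).round(4))
E
python3 -m jog '[[0.6,[0,0,0],[0,0,0.145]],[0.6,[0,0,0],[0,0,0.145]],[0.6,[42,8,1],[0,0,0]],[0.6,[42,8,1],[0,0,0]],[0.6,[42,8,1],[0,0,0]],[0.6,[42,8,1],[0,0,0]],[0.6,[42,8,1],[0,0,0]],[0.6,[42,8,1],[0,0,0]],[0.6,[42,8,1],[0,0,0]],[0.6,[42,8,1],[0,0,0]],[0.6,[42,8,1],[0,0,0]],[0.6,[20,4,1],[0,0,0]],[0.6,[0,0,0],[0,0,0]],[0.6,[0,0,0],[0,0,0]]]'
cat > find.py <<'E'
# find.py x y ang half z : look for a plate's holes near the expected pose and report the pose
from plates import *; import sys
x,y,a,h,z=map(float,sys.argv[1:6]); c=cam('wrist','f.png'); d=np.array([np.cos(a),np.sin(a),0])*h
g=proj(c,[np.array([x,y,z+.008])-d,np.array([x,y,z+.008])+d]);print('expect',g.round(1).tolist()); pair(c,z+.008,g.ravel())
E
python3 find.py .4905 -.3655 2.969 .03 .025; python3 go.py .4905 -.3655 .12 2.969
```

```text
[{'location': [0.9159, 0.4806], 'score': 0.76}] [0.4125 0.0061 0.024 ]
[0.4125 0.0112 0.024 ] [0.3992 0.0028 0.024 ]
time_s: 30.6
tcp_pos: [0.4701, -0.3725, 0.1259]
ee_rot: [1.997, -2.405, -0.038]
contact_force: [0.9, 0.5, 0.8]
opening: 0.051
expect [[248.1, 244.6], [333.9, 242.9]]
[248.3 245.2] [16. 16.] [334.  243.5] [16. 16.] len 60.0 mid [ 0.4905 -0.365   0.033 ] ang 2.9694
eff [-91.7  49. ] open 51.3 tip [ 0.4702 -0.3722  0.1578] tcp [ 0.4702 -0.3722  0.1258] turn [ 0.028  0.004 -0.012] shift [-10.1 -18.8  37.8] q6~ -2.06
```

```bash
python3 -m jog '[[0.6,[-10,-19,0],[0.028,0.004,-0.012]],[0.6,[0,0,25],[0,0,0]],[0.6,[0,0,30],[0,0,0]],[0.6,[0,0,20],[0,0,0]],[0.6,[0,0,0],[0,0,0]],[0.6,[0,0,0],[0,0,0]],[0.6,[0,0,0],[0,0,0]]]'; python3 find.py .4905 -.365 2.969 .03 .025;python3 go.py .4905 -.365 .038 2.969
```

```text
time_s: 31.35
tcp_pos: [0.5002, -0.3573, 0.0496]
ee_rot: [-2.034, 2.387, -0.01]
contact_force: [-0.4, 0.1, 0.6]
opening: 0.0511
expect [[279.0, 250.8], [397.7, 252.6]]
[278.8 251.2] [23. 22.] [397.3 252.1] [22. 23.] len 59.9 mid [ 0.4907 -0.365   0.033 ] ang 2.977
eff [-90.   45.2] open 51.5 tip [ 0.5004 -0.3575  0.082 ] tcp [ 0.5004 -0.3575  0.05  ] turn [-0.009 -0.     0.013] shift [ 9.1  8.5 44. ] q6~ -2.02
```

```bash
python3 -m jog '[[0.6,[9,8.5,0],[-0.009,0,0.01]],[0.6,[0,0,0],[0,0,0]],[0.6,[0,0,15],[0,0,0]],[0.6,[0,0,8],[0,0,0]],[0.6,[0,0,0],[0,0,0]],[0.6,[0,0,0],[0,0,0]]]'; python3 go.py .4907 -.365 .038 2.971
```

```text
time_s: 32.0
tcp_pos: [0.4911, -0.368, 0.03]
ee_rot: [-2.022, 2.404, -0.008]
contact_force: [0.5, 0.4, 0.1]
opening: 0.0509
eff [-91.2  44.8] open 50.9 tip [ 0.4911 -0.368   0.062 ] tcp [ 0.4911 -0.368   0.03  ] turn [-0.004 -0.003 -0.002] shift [-2.9  0.9 24. ] q6~ -2.04
```

```bash
python3 -m jog '[[0.6,[-2.9,0.9,0],[-0.004,-0.003,0]],[0.6,[0,0,10],[0,0,0]],[0.6,[0,0,8],[0,0,0]],[0.6,[0,0,3],[0,0,0]],[0.6,[0,0,0],[0,0,0]],[0.6,[0,0,0],[0,0,0]]]'; python3 go.py .4907 -.365 .038 2.971
```

```text
time_s: 32.6
tcp_pos: [0.491, -0.3647, 0.0078]
ee_rot: [-2.022, 2.404, -0.0]
contact_force: [0.2, 0.4, -0.3]
opening: 0.051
eff [-92.1  44.1] open 51.0 tip [ 0.491  -0.3647  0.0398] tcp [ 0.491  -0.3647  0.0078] turn [-0.001  0.    -0.001] shift [0.3 0.2 1.8] q6~ -2.04
```

```bash
python3 -m jog '[[0.6,[0,0,1.5],[0,0,0]],[0,[0,0,0],[0,0,0]],[0,[0,0,0],[0,0,0]],[0,[0,0,0],[0,0,0]],[0,[0,0,0],[0,0,0]],[0,[0,0,0],[0,0,0]],[0,[0,0,0],[0,0,0]]]' 70; python3 -m jog '[[0,[0,0,-5],[0,0,0]],[0,[0,0,-20],[0,0,0]],[0,[0,0,-40],[0,0,0]],[0,[0,0,-40],[0,0,0]],[0,[0,0,-20],[0,0,0]],[0,[0,0,0],[0,0,0]],[0,[0,0,0],[0,0,0]],[0,[0,0,0],[0,0,0]]]' 70; python3 inhand.py 60 -26.7 248 306 395 306 -.083 .10
```

```text
time_s: 33.3
tcp_pos: [0.4912, -0.365, 0.0069]
ee_rot: [-2.022, 2.404, -0.002]
contact_force: [-0.2, -0.2, -0.9]
opening: 0.0145
time_s: 34.1
tcp_pos: [0.4896, -0.3638, 0.1354]
ee_rot: [2.022, -2.404, -0.004]
contact_force: [-0.7, 0.9, -2.0]
opening: 0.0147
[248.3 305.2] [28. 27.] [395. 305.] [27. 28.] len 59.9 ( 60.0 ) off mm [  0.6   0.1 -26.7] skew 0.0018
theta 0.124 turn [ 3.000e-03 -2.000e-03  2.845e+00] shift [307.  190.5  54.1] tcp [ 0.6405 -0.0355  0.0813] q6 1.39 now -2.04
theta 3.266 turn [ 0.002  0.002 -0.296] shift [-308.2 -190.7   54.1] tcp [ 0.6405 -0.0344  0.0813] q6 -1.75 now -2.04
theta -3.017 turn [ 0.002  0.002 -0.296] shift [-308.2 -190.7   54.1] tcp [ 0.6405 -0.0344  0.0813] q6 -1.75 now -2.04
```

```bash
python3 -m jog '[[0,[0,0,0],[0,0,-0.148]],[0,[0,0,0],[0,0,-0.148]],[0,[-36,-22,0],[0,0,0]],[0,[-36,-22,0],[0,0,0]],[0,[-36,-22,0],[0,0,0]],[0,[-36,-22,0],[0,0,0]],[0,[-36,-22,0],[0,0,0]],[0,[-36,-22,0],[0,0,0]],[0,[-36,-22,0],[0,0,0]],[0,[-25,-18,5],[0,0,0]],[0,[-10,-8,10],[0,0,0]],[0,[0,0,10],[0,0,0]],[0,[0,0,0],[0,0,0]],[0,[0,0,0],[0,0,0]]]'; python3 inhand.py 60 -26.1 248 306 395 306 -.083 .03
```

```text
time_s: 35.55
tcp_pos: [0.6234, -0.0422, 0.0909]
ee_rot: [2.358, -2.059, -0.041]
contact_force: [-0.8, -0.1, -1.8]
opening: 0.0148
[247.2 307.7] [30. 21.] [395. 306.] [32. 32.] len 60.7 ( 60.0 ) off mm [ -0.6  -0.1 -26.1] skew 0.0123
theta 0.135 turn [-0.02   0.04  -3.141] shift [ 5.4 18.1 79. ] tcp [ 0.6406 -0.0344  0.0119] q6 1.38 now -1.78
theta 3.276 turn [0.025 0.013 0.   ] shift [ -4.3 -17.9  79. ] tcp [ 0.6405 -0.0355  0.0119] q6 -1.76 now -1.78
theta -3.007 turn [0.025 0.013 0.   ] shift [ -4.3 -17.9  79. ] tcp [ 0.6405 -0.0355  0.0119] q6 -1.76 now -1.78
```

```bash
python3 -m jog '[[0,[-3,-16,0],[0.025,0.013,0.008]],[0,[0,0,0],[0,0,0]],[0,[0,0,20],[0,0,0]],[0,[0,0,15],[0,0,0]],[0,[0,0,5],[0,0,0]],[0,[0,0,0],[0,0,0]],[0,[0,0,0],[0,0,0]]]'; python3 go.py .6405 -.0344 .019 3.265;  python3 inhand.py 60 -26.1 248 306 395 306 -.083 .03|head -1
```

```text
time_s: 36.3
tcp_pos: [0.6417, -0.0404, 0.0531]
ee_rot: [-2.35, 2.08, -0.011]
contact_force: [0.3, -0.6, -1.9]
opening: 0.0147
eff [-96.9  46.9] open 14.7 tip [ 0.6417 -0.0404  0.0851] tcp [ 0.6417 -0.0404  0.0531] turn [-0.007 -0.003 -0.002] shift [-6.1  0.5 66.1] q6~ -1.76
[248. 306.] [32. 32.] [395. 306.] [32. 32.] len 60.3 ( 60.0 ) off mm [ -0.1   0.1 -26.1] skew -0.0001
```

```bash
python3 -m jog '[[0,[-6,0.5,0],[-0.007,-0.003,0]],[0,[0,0,0],[0,0,0]],[0,[0,0,18],[0,0,0]],[0,[0,0,14],[0,0,0]],[0,[0,0,8],[0,0,0]],[0,[0,0,0],[0,0,0]],[0,[0,0,0],[0,0,0]]]'; python3 go.py .6405 -.0347 .019 3.265
```

```text
time_s: 37.05
tcp_pos: [0.6423, -0.0337, 0.0143]
ee_rot: [-2.351, 2.08, -0.004]
contact_force: [-1.2, 0.5, -1.0]
opening: 0.0144
eff [-97.9  45.5] open 14.4 tip [ 0.6423 -0.0337  0.0463] tcp [ 0.6423 -0.0337  0.0143] turn [-0.004 -0.    -0.001] shift [ 0.8  2.  27.3] q6~ -1.75
```

```bash
python3 -m jog '[[0,[0.8,1.9,0],[-0.004,0,0]],[0,[0,0,0],[0,0,0]],[0,[0,0,6],[0,0,0]],[0,[0,0,5],[0,0,0]],[0,[0,0,0],[0,0,0]],[0,[0,0,0],[0,0,0]]]'; python3 go.py .6405 -.0347 .019 3.265
```

```text
time_s: 37.65
tcp_pos: [0.6413, -0.035, 0.0038]
ee_rot: [-2.353, 2.081, -0.002]
contact_force: [-0.2, 1.6, -2.1]
opening: 0.0146
eff [-98.9  45.6] open 14.6 tip [ 0.6413 -0.035   0.0358] tcp [ 0.6413 -0.035   0.0038] turn [-0.001 -0.001 -0.001] shift [-0.3  0.7 16.8] q6~ -1.75
```

```bash
python3 -m jog '[[0,[-0.3,0.7,4],[0,0,0]],[0,[0,0,4],[0,0,0]],[0,[0,0,0],[0,0,0]]]';python3 -m jog '[[0,[0,0,4],[0,0,0]],[0,[0,0,0],[0,0,0]]]'; python3 -m jog '[[0,[0,0,3],[0,0,0]],[0,[0,0,0],[0,0,0]]]'; python3 -m jog '[[0,[0,0,1.5],[0,0,0]],[0,[0,0,0],[0,0,0]]]';python3 go.py .6405 -.0347 .019 3.265
```

```text
time_s: 37.95
tcp_pos: [0.6405, -0.0347, -0.0048]
ee_rot: [-2.353, 2.081, -0.002]
contact_force: [-0.5, -0.8, -1.6]
opening: 0.0144
time_s: 38.15
tcp_pos: [0.6404, -0.0347, -0.0093]
ee_rot: [-2.353, 2.081, -0.002]
contact_force: [0.1, 0.4, -2.8]
opening: 0.0144
time_s: 38.35
tcp_pos: [0.6409, -0.0347, -0.012]
ee_rot: [-2.352, 2.081, -0.003]
contact_force: [-0.2, -0.6, -2.5]
opening: 0.0147
time_s: 38.55
tcp_pos: [0.6412, -0.0348, -0.0118]
ee_rot: [-2.352, 2.08, -0.005]
contact_force: [-0.4, -0.1, -1.9]
opening: 0.0147
eff [-100.3   45.5] open 14.7 tip [ 0.6412 -0.0348  0.0202] tcp [ 0.6412 -0.0348 -0.0118] turn [-0.003 -0.001 -0.001] shift [-0.2  0.7  1.2] q6~ -1.75
```

```bash
python3 -m jog '[[0.45,[0,0,0],[0,0,0]],[0.45,[0,0,0],[0,0,0]],[0.45,[0,0,0],[0,0,0]],[0.45,[0,0,-10],[0,0,0]],[0.45,[0,0,-40],[0,0,0]],[0.45,[0,0,-50],[0,0,0]],[0.45,[0,0,-50],[0,0,0]],[0.45,[0,0,-20],[0,0,0]],[0.45,[0,0,0],[0,0,0]],[0.45,[0,0,0],[0,0,0]]]'
python3 find.py .6405 -.0350 .1225 .03 .006;python3 find.py .6344 .0146 .1225 .038 .006; python3 find.py .437 -.2328 1.01 .046 .025; python3 go.py .437 -.2325 .2 1.010; python3 -c "
from h import *
c=cam('wrist')
for x in bot.mark_of('wrist','stop_a'): print(x['score'],onz(c,*(np.array(x['location'])*[640,480]),.0))
c=cam('top')
for x in bot.mark_of('top','stop_a'): print(x['score'],onz(c,*(np.array(x['location'])*[640,480]),.0))
for x in bot.mark_of('top','plate_l'): print(x['score'],onz(c,*(np.array(x['location'])*[640,480]),.025))"
```

```text
time_s: 39.55
tcp_pos: [0.6396, -0.0346, 0.167]
ee_rot: [-2.351, 2.08, -0.005]
contact_force: [-1.1, 0.4, -0.4]
opening: 0.0386
expect [[357.0, 210.2], [285.3, 210.2]]
[356.2 210.7] [12. 14.] [283.8 210.5] [14. 12.] len 60.7 mid [ 0.6414 -0.0345  0.014 ] ang 0.1208
expect [[364.6, 266.3], [277.4, 266.3]]
[363.5 268. ] [10. 13.] [275.1 267.6] [14. 10.] len 77.2 mid [0.6357 0.0162 0.014 ] ang 0.1188
eff [-97.4  50. ] open 38.3 tip [ 0.6388 -0.0346  0.1975] tcp [ 0.6388 -0.0346  0.1655] turn [-0.001 -0.001 -0.888] shift [-65.6 274.9  -2.5] q6~ -2.63
0.64 [0.40719361 0.00683102 0.        ]
0.97 [ 0.4478253  -0.23317823  0.025     ]
0.67 [ 0.57136247 -0.55701201  0.025     ]
0.61 [ 0.4392701  -0.55367172  0.025     ]
0.35 [0.78014738 0.14507094 0.025     ]
  return _methods._mean(a, axis=axis, dtype=dtype,
  ret = ret.dtype.type(ret / rcount)
bash:  2120 Segmentation fault         python3 find.py .437 -.2328 1.01 .046 .025
```

```bash
python3 -m jog '[[0.6,[0,0,0],[0,0,0.15]],[0.6,[0,0,0],[0,0,0.15]],[0.6,[0,0,0],[0,0,0.15]],[0.6,[0,0,0],[0,0,0.15]],[0.6,[0,0,0],[0,0,0.15]],[0.6,[0,0,0],[0,0,0.15]],[0.6,[0,0,0],[0,0,0.15]],[0.6,[0,0,0],[0,0,0.15]],[0.6,[0,0,0],[0,0,0.15]],[0.6,[0,0,0],[0,0,0.15]],[0.6,[0,0,0],[0,0,0.15]],[0.6,[0,0,0],[0,0,0.15]],[0.6,[0,0,0],[0,0,0.15]],[0.6,[0,0,0],[0,0,0.15]],[0.6,[0,0,0],[0,0,0.15]],[0.6,[0,0,0],[0,0,0]],[0.6,[0,0,0],[0,0,0]]]'; python3 go.py .437 -.2325 .16 1.010
```

```text
time_s: 41.65
tcp_pos: [0.6362, -0.0344, 0.1593]
ee_rot: [-0.869, -3.011, 0.004]
contact_force: [0.4, 0.1, -0.2]
opening: 0.051
eff [-95.7  48.7] open 51.0 tip [ 0.6362 -0.0344  0.1913] tcp [ 0.6362 -0.0344  0.1593] turn [-0.004 -0.007 -0.001] shift [  63.4 -273.7   31.3] q6~ 0.51
```

```bash
python3 -m jog '[[0.6,[9,-39,0],[0,-0.006,0]],[0.6,[9,-39,0],[0,0,0]],[0.6,[9,-39,0],[0,0,0]],[0.6,[9,-39,0],[0,0,0]],[0.6,[9,-39,0],[0,0,0]],[0.6,[9,-39,0],[0,0,0]],[0.6,[4,-18,10],[0,0,0]],[0.6,[0,0,10],[0,0,0]],[0.6,[0,0,0],[0,0,0]],[0.6,[0,0,0],[0,0,0]]]'; python3 find.py .437 -.2325 1.01 .046 .025; python3 go.py .437 -.2325 .08 1.010
```

```text
time_s: 42.65
tcp_pos: [0.4487, -0.224, 0.1382]
ee_rot: [-0.807, -3.034, 0.007]
contact_force: [0.4, -1.0, -0.1]
opening: 0.0513
expect [[240.5, 213.8], [368.3, 219.0]]
[238.3 214.2] [16. 13.] [366.5 220. ] [15. 15.] len 92.4 mid [ 0.4367 -0.234   0.033 ] ang 1.0056
eff [-70.5  47.8] open 51.3 tip [ 0.4488 -0.2239  0.1701] tcp [ 0.4488 -0.2239  0.1381] turn [-0.005 -0.001  0.041] shift [  5.4 -13.6  90.1] q6~ 0.1
```

```bash
python3 -m jog '[[0.6,[5,-14,0],[-0.005,0,0.044]],[0.6,[0,0,0],[0,0,0]],[0.6,[0,0,30],[0,0,0]],[0.6,[0,0,30],[0,0,0]],[0.6,[0,0,15],[0,0,0]],[0.6,[0,0,0],[0,0,0]],[0.6,[0,0,0],[0,0,0]]]'; python3 find.py .4367 -.234 1.006 .046 .025; python3 go.py .4367 -.234 .038 1.006
```

```text
time_s: 43.4
tcp_pos: [0.4401, -0.2333, 0.0633]
ee_rot: [0.871, 3.015, 0.001]
contact_force: [0.4, -0.6, -0.3]
opening: 0.0511
expect [[232.8, 254.2], [402.3, 254.5]]
[232.5 255. ] [18. 19.] [401.5 255. ] [18. 21.] len 91.8 mid [ 0.4368 -0.2344  0.033 ] ang 1.0075
eff [-70.4  44.9] open 51.2 tip [ 0.4402 -0.2334  0.0954] tcp [ 0.4402 -0.2334  0.0634] turn [0.001 0.004 0.002] shift [ 2.6 -2.4 57.4] q6~ 0.08
```

```bash
python3 -m jog '[[0.6,[2.6,-2.5,0],[0,0.004,0]],[0.6,[0,0,20],[0,0,0]],[0.6,[0,0,15],[0,0,0]],[0.6,[0,0,8],[0,0,0]],[0.6,[0,0,0],[0,0,0]],[0.6,[0,0,0],[0,0,0]]]'; python3 go.py .4368 -.2342 .038 1.007
```

```text
time_s: 44.05
tcp_pos: [0.4395, -0.2361, 0.0245]
ee_rot: [0.87, 3.011, 0.0]
contact_force: [0.1, -0.4, 0.1]
opening: 0.0513
eff [-70.3  42. ] open 51.3 tip [ 0.4395 -0.2361  0.0565] tcp [ 0.4395 -0.2361  0.0245] turn [0.002 0.007 0.001] shift [ 3.3  0.1 18.5] q6~ 0.07
```

```bash
python3 -m jog '[[0.6,[3.3,0.1,4],[0.002,0.007,0]],[0.6,[0,0,7],[0,0,0]],[0.6,[0,0,5],[0,0,0]],[0.6,[0,0,0],[0,0,0]],[0.6,[0,0,0],[0,0,0]]]'; python3 go.py .4368 -.2342 .038 1.007
```

```text
time_s: 44.55
tcp_pos: [0.4375, -0.2346, 0.0087]
ee_rot: [0.871, 3.017, -0.0]
contact_force: [-0.6, 0.1, -0.0]
opening: 0.0514
eff [-71.5  41.5] open 51.4 tip [ 0.4375 -0.2346  0.0407] tcp [ 0.4375 -0.2346  0.0087] turn [0.    0.001 0.001] shift [ 0.7 -0.1  2.7] q6~ 0.07
```

```bash
python3 -m jog '[[0.6,[0.7,0,2],[0,0,0]],[0.6,[0,0,0],[0,0,0]],[0,[0,0,0],[0,0,0]],[0,[0,0,0],[0,0,0]],[0,[0,0,0],[0,0,0]],[0,[0,0,0],[0,0,0]],[0,[0,0,0],[0,0,0]],[0,[0,0,0],[0,0,0]]]' 70; python3 -m jog '[[0,[0,0,-5],[0,0,0]],[0,[0,0,-20],[0,0,0]],[0,[0,0,-40],[0,0,0]],[0,[0,0,-40],[0,0,0]],[0,[0,0,-20],[0,0,0]],[0,[0,0,0],[0,0,0]],[0,[0,0,0],[0,0,0]],[0,[0,0,0],[0,0,0]]]' 70; python3 inhand.py 92 -26.7 208 306 436 306 .017 .10
```

```text
time_s: 45.35
tcp_pos: [0.4369, -0.2343, 0.0071]
ee_rot: [0.871, 3.017, -0.001]
contact_force: [-0.8, -0.2, 0.1]
opening: 0.0145
time_s: 46.15
tcp_pos: [0.4347, -0.233, 0.1355]
ee_rot: [-0.871, -3.015, -0.001]
contact_force: [-0.7, -0.4, -2.1]
opening: 0.0144
[210.5 305. ] [24. 27.] [434.5 304. ] [24. 29.] len 91.6 ( 92.0 ) off mm [  0.4   0.1 -26.7] skew 0.0049
theta 0.127 turn [-0.002 -0.003  0.881] shift [269.9 229.7  54.2] tcp [0.6282 0.0638 0.0813] q6 1.54 now 0.07
theta 3.269 turn [ 3.000e-03 -2.000e-03 -2.261e+00] shift [-270.7 -230.    54.2] tcp [0.6284 0.0647 0.0813] q6 -1.6 now 0.07
theta -3.014 turn [ 3.000e-03 -2.000e-03 -2.261e+00] shift [-270.7 -230.    54.2] tcp [0.6284 0.0647 0.0813] q6 -1.6 now 0.07
```

```bash
python3 -m jog '[[0,[0,0,0],[0,0,0.147]],[0,[0,0,0],[0,0,0.147]],[0,[0,0,0],[0,0,0.147]],[0,[0,0,0],[0,0,0.147]],[0,[0,0,0],[0,0,0.147]],[0,[0,0,0],[0,0,0.147]],[0,[30,25.5,0],[0,0,0]],[0,[30,25.5,0],[0,0,0]],[0,[30,25.5,0],[0,0,0]],[0,[30,25.5,0],[0,0,0]],[0,[30,25.5,0],[0,0,0]],[0,[30,25.5,0],[0,0,0]],[0,[30,25.5,0],[0,0,0]],[0,[20,15,0],[0,0,0]],[0,[10,8,0],[0,0,0]],[0,[0,0,0],[0,0,0]],[0,[0,0,0],[0,0,0]]]'; python3 inhand.py 92 -26.1 208 306 436 306 .017 .03 | head -2; python3 go.py .6283 .0641 .019 .125
```

```text
time_s: 47.9
tcp_pos: [0.6054, 0.0387, 0.1112]
ee_rot: [-2.088, -2.304, 0.027]
contact_force: [-0.3, -0.3, -2.7]
opening: 0.0142
[209.2 303.6] [27. 25.] [434.2 304.5] [25. 29.] len 92.3 ( 92.0 ) off mm [  0.2  -0.1 -26.1] skew -0.0049
theta 0.118 turn [-0.034 -0.012 -0.019] shift [22.5 25.8 99.3] tcp [0.6284 0.0641 0.0119] q6 1.56 now 1.53
eff [-94.8  49.7] open 14.5 tip [0.6053 0.0385 0.1432] tcp [0.6053 0.0385 0.1112] turn [-0.034 -0.013 -0.027] shift [ 22.5  26.  124.2] q6~ 1.5
```

```bash
python3 -m jog '[[0,[20,23,0],[-0.034,-0.013,-0.024]],[0,[0,0,0],[0,0,0]],[0,[0,0,20],[0,0,0]],[0,[0,0,20],[0,0,0]],[0,[0,0,10],[0,0,0]],[0,[0,0,0],[0,0,0]],[0,[0,0,0],[0,0,0]]]'; python3 go.py .6283 .0641 .019 .1225;python3 inhand.py 92 -26.1 208 306 436 306 .017 .03 | head -1
```

```text
time_s: 48.65
tcp_pos: [0.6244, 0.0534, 0.0608]
ee_rot: [2.09, 2.343, -0.001]
contact_force: [-0.1, -1.5, -2.2]
opening: 0.0143
eff [-94.2  46.6] open 14.3 tip [0.6244 0.0534 0.0928] tcp [0.6244 0.0534 0.0608] turn [ 0.001  0.002 -0.008] shift [10.1  5.2 73.8] q6~ 1.53
[209.5 302.1] [28. 20.] [435.3 302. ] [26. 21.] len 92.5 ( 92.0 ) off mm [  1.1   0.2 -26.1] skew 0.0
```

```bash
python3 -m jog '[[0,[10,5.2,0],[0,0,-0.006]],[0,[0,0,0],[0,0,0]],[0,[0,0,0],[0,0,0]],[0,[0,0,15],[0,0,0]],[0,[0,0,15],[0,0,0]],[0,[0,0,8],[0,0,0]],[0,[0,0,0],[0,0,0]],[0,[0,0,0],[0,0,0]]]'; python3 go.py .6283 .0641 .019 .1225
```

```text
time_s: 49.5
tcp_pos: [0.6317, 0.0658, 0.0258]
ee_rot: [2.078, 2.348, 0.005]
contact_force: [-0.1, -0.2, -2.7]
opening: 0.0145
eff [-96.3  45.9] open 14.5 tip [0.6317 0.0658 0.0578] tcp [0.6317 0.0658 0.0258] turn [ 0.006  0.002 -0.001] shift [-1.2 -3.5 38.8] q6~ 1.55
```

```bash
python3 -m jog '[[0,[-1.2,-3.5,0],[0.006,0.002,0]],[0,[0,0,0],[0,0,0]],[0,[0,0,10],[0,0,0]],[0,[0,0,7],[0,0,0]],[0,[0,0,4],[0,0,0]],[0,[0,0,0],[0,0,0]],[0,[0,0,0],[0,0,0]]]'; python3 go.py .6283 .0641 .019 .1225
```

```text
time_s: 50.2
tcp_pos: [0.6287, 0.064, 0.0042]
ee_rot: [2.082, 2.352, 0.002]
contact_force: [0.8, 0.6, -2.5]
opening: 0.0142
eff [-97.3  45.4] open 14.2 tip [0.6287 0.064  0.0362] tcp [0.6287 0.064  0.0042] turn [ 0.002 -0.    -0.001] shift [ 0.1 -0.4 17.2] q6~ 1.55
```

```bash
python3 -m jog '[[0,[0.1,-0.4,4],[0,0,0]],[0,[0,0,4],[0,0,0]],[0,[0,0,0],[0,0,0]]]';python3 -m jog '[[0,[0,0,4],[0,0,0]],[0,[0,0,0],[0,0,0]]]'; python3 -m jog '[[0,[0,0,3],[0,0,0]],[0,[0,0,0],[0,0,0]]]'; python3 -m jog '[[0,[0,0,1.5],[0,0,0]],[0,[0,0,0],[0,0,0]]]'
```

```text
time_s: 50.5
tcp_pos: [0.6285, 0.0641, -0.0042]
ee_rot: [2.081, 2.352, 0.002]
contact_force: [-0.8, -0.4, -3.6]
opening: 0.0143
time_s: 50.7
tcp_pos: [0.6285, 0.0641, -0.0085]
ee_rot: [2.081, 2.352, 0.002]
contact_force: [-0.6, -0.4, -2.6]
opening: 0.0144
time_s: 50.9
tcp_pos: [0.6288, 0.0641, -0.0116]
ee_rot: [2.081, 2.351, 0.003]
contact_force: [0.2, -0.3, -1.6]
opening: 0.014
time_s: 51.1
tcp_pos: [0.6292, 0.0642, -0.0115]
ee_rot: [2.08, 2.351, 0.005]
contact_force: [-0.7, -0.1, -3.2]
opening: 0.0147
```

```bash
python3 -m jog '[[0.45,[0,0,0],[0,0,0]],[0.45,[0,0,0],[0,0,0]],[0.45,[0,0,0],[0,0,0]],[0.45,[0,0,-10],[0,0,0]],[0.45,[0,0,-40],[0,0,0]],[0.45,[0,0,-50],[0,0,0]],[0.45,[0,0,-50],[0,0,0]],[0.45,[0,0,-20],[0,0,0]],[0.45,[0,0,0],[0,0,0]],[0.45,[0,0,0],[0,0,0]]]'
python3 find.py .6283 .0643 .1225 .046 .006; python3 find.py .6405 -.0350 .1225 .03 .006;python3 find.py .6344 .0146 .1225 .038 .006; python3 go.py .42 .0 .17 .1225
```

```text
time_s: 52.1
tcp_pos: [0.6277, 0.064, 0.1681]
ee_rot: [2.08, 2.35, 0.006]
contact_force: [-0.6, 0.6, -0.0]
opening: 0.0383
expect [[266.6, 209.3], [376.1, 209.0]]
[267.2 209.2] [13. 13.] [378.3 208.3] [12. 10.] len 93.2 mid [0.6294 0.0648 0.014 ] ang 0.1296
expect [[288.7, 316.8], [354.5, 316.6]]
[289.6 317.9] [11. 12.] [355.4 317. ] [11. 11.] len 60.0 mid [ 0.6414 -0.0357  0.014 ] ang 0.1336
expect [[278.7, 265.7], [365.8, 265.5]]
[280. 266.] [12. 12.] [366.5 265.7] [12. 13.] len 75.6 mid [0.6353 0.0144 0.014 ] ang 0.1235
eff [-95.4  50. ] open 38.6 tip [0.6269 0.0639 0.1986] tcp [0.6269 0.0639 0.1666] turn [ 0.003 -0.    -0.001] shift [ -38.2 -213.2   28.6] q6~ 1.55
```

All three plates read seated, each within 1 mm of its pair from this side. Now the stop block, which has shifted since the start.

```bash
python3 -m jog '[[0.7,[-7,-38,0],[0,0,0]],[0.7,[-7,-38,5],[0,0,0]],[0.7,[-7,-38,5],[0,0,0]],[0.7,[-7,-38,5],[0,0,0]],[0.7,[-5,-30,5],[0,0,0]],[0.7,[0,-10,5],[0,0,0]],[0.7,[0,0,0],[0,0,0]],[0.7,[0,0,0],[0,0,0]],[0.7,[0,0,0],[0,0,0]]]'
cat > stop.py <<'E'
from h import *; import sys
c=cam('wrist',sys.argv[1]); g=c['pixels']
for x in bot.mark_of('wrist','stop_a'):
    u=np.array(x['location'])*[640,480]; print(round(x['score'],2),u.round(1),'floor',onz(c,*u,0).round(4))
for x in bot.spot_in('wrist','stop_a')[:2]: print(np.round(np.array(x['extent'])*[640,480,640,480]))
E
python3 stop.py w11.png; python3 go.py .41 .006 .1 .1225
```

```text
time_s: 53.15
tcp_pos: [0.4272, 0.0061, 0.1292]
ee_rot: [-2.074, -2.345, 0.016]
contact_force: [-0.7, -0.3, -0.3]
opening: 0.0597
0.72 [303.  213.2] floor [0.4106 0.0067 0.    ]
[272. 194. 323. 242.]
eff [-56.8  46.6] open 59.4 tip [0.4274 0.0061 0.1613] tcp [0.4274 0.0061 0.1293] turn [-0.015 -0.001 -0.   ] shift [  2.  -17.3  61.3] q6~ 1.46
```

View pics/w11.png

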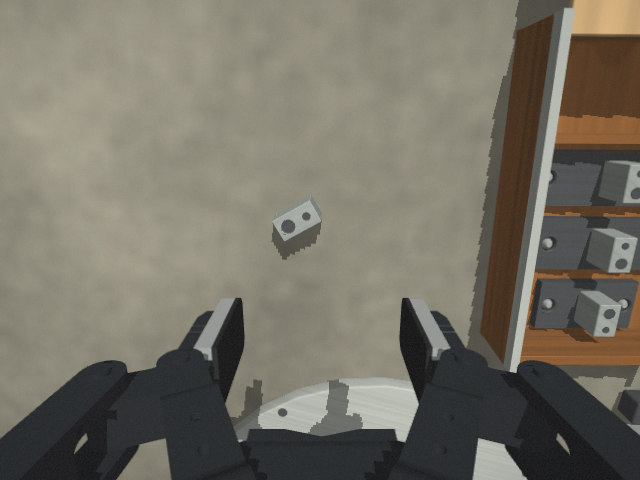

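The wrist view shows the stop block with top-face corners at about (273,222), (312,198), (321,218) and (283,242). At the right, the case shows all three plates seated.

```bash
python3 - <<'E'
from h import *
c=cam('wrist')
P=[onz(c,*p,.024)[:2] for p in((273,222),(312,198),(321,218),(283,242))]
print(np.mean(P,0).round(4),[np.linalg.norm(P[i]-P[(i+1)%4]).round(4) for i in range(4)])
d=P[1]-P[0]+P[2]-P[3]; a=np.arctan2(d[1],d[0]); print('long',a,'jaw',a+np.pi/2,a-np.pi/2)
# height check with scene view
S=bot.read_camera('scene'); b=bot.mark_of('scene','stop_a')
for x in b: print(x['score'],tri([ray(c,298,229),ray(S,*(np.array(x['location'])*[640,480]))]))
import subprocess
E
python3 go.py .41 .006 .1 2.1
```

```text
[0.4079 0.0067] [np.float64(0.0334), np.float64(0.0159), np.float64(0.0333), np.float64(0.0166)]
long 0.6895367366109622 jaw 2.2603330634058585 -0.8812595901839344
0.49 (array([ 0.40975233, -0.00435903, -0.00609204]), np.float64(0.004070663054225253))
eff [-56.5  46.9] open 59.7 tip [0.4272 0.0061 0.1614] tcp [0.4272 0.0061 0.1294] turn [-0.014  0.007  1.164] shift [-14.9  -8.6  61.4] q6~ 2.63
```

```bash
python3 -m jog '[[0.7,[0,0,0],[-0.014,0,-0.142]],[0.7,[0,0,0],[0,0,-0.142]],[0.7,[0,0,0],[0,0,-0.142]],[0.7,[0,0,0],[0,0,-0.142]],[0.7,[0,0,0],[0,0,0]],[0.7,[0,0,0],[0,0,0]]]'; python3 go.py .408 .0067 .05 .69
```

```text
time_s: 54.05
tcp_pos: [0.4282, 0.0063, 0.1295]
ee_rot: [-1.315, -2.852, -0.003]
contact_force: [0.0, -0.1, -0.2]
opening: 0.0601
eff [-55.8  47. ] open 60.1 tip [0.4282 0.0063 0.1615] tcp [0.4282 0.0063 0.1295] turn [ 0.001 -0.002  0.017] shift [ 13.2 -15.4 111.5] q6~ 0.89
```

```bash
python3 -m jog '[[0.7,[13,-15,0],[0,0,0.015]],[0.7,[0,0,0],[0,0,0]],[0.7,[0,0,30],[0,0,0]],[0.7,[0,0,30],[0,0,0]],[0.7,[0,0,15],[0,0,0]],[0.7,[0,0,0],[0,0,0]],[0.7,[0,0,0],[0,0,0]]]'; python3 go.py .408 .0067 .007 .69; python3 stop.py f2.png
python3 - <<'E'
from h import *
c=cam('wrist')
g=c['pixels']; hs=cv2.cvtColor(g,cv2.COLOR_BGR2HSV); 
u,v=proj(c,[.408,.0067,.024])[0]; print('expect top',u,v)
x0,y0=int(u)-90,int(v)-70; s=hs[y0:y0+140,x0:x0+180]; m=((s[...,1]<30)&(s[...,2]>165)).astype(np.uint8)
n,l,st,ce=cv2.connectedComponentsWithStats(m)
for i in range(1,n):
    if st[i,4]>300: r=cv2.minAreaRect(np.argwhere(l==i)[:,::-1].astype(np.float32)); print(st[i,4],np.array(r[0])+[x0,y0],r[1:],onz(c,*(np.array(r[0])+[x0,y0]),.024))
E
```

```text
time_s: 54.75
tcp_pos: [0.4113, 0.0068, 0.0536]
ee_rot: [1.367, 2.826, 0.006]
contact_force: [0.4, 0.5, 0.9]
opening: 0.0596
eff [-52.9  41.9] open 59.6 tip [0.4113 0.0068 0.0856] tcp [0.4113 0.0068 0.0536] turn [ 0.005  0.001 -0.02 ] shift [ 2.1 -2.6 78.6] q6~ 0.9
0.87 [316.5 243.7] floor [0.4082 0.0059 0.    ]
[288. 230. 349. 275.]
[474. 208. 639. 480.]
expect top 316.19770623965957 254.89352955689372
```

```bash
python3 -m jog '[[0.7,[2,-2.6,0],[0.005,0,-0.02]],[0.7,[0,0,25],[0,0,0]],[0.7,[0,0,20],[0,0,0]],[0.7,[0,0,15],[0,0,0]],[0.7,[0,0,0],[0,0,0]],[0.7,[0,0,0],[0,0,0]]]'; python3 go.py .408 .0063 .007 .69
```

```text
time_s: 55.55
tcp_pos: [0.4108, 0.0067, -0.0043]
ee_rot: [1.328, 2.839, 0.002]
contact_force: [-0.1, 0.6, 0.3]
opening: 0.0594
eff [-54.9  38.2] open 59.4 tip [0.4108 0.0067 0.0277] tcp [ 0.4108  0.0067 -0.0043] turn [0.004 0.006 0.006] shift [ 1.5 -2.4 20.7] q6~ 0.9
```

```bash
python3 -m jog '[[0.7,[1.5,-2.4,5],[0.004,0.006,0.006]],[0.7,[0,0,8],[0,0,0]],[0.7,[0,0,5],[0,0,0]],[0.7,[0,0,0],[0,0,0]],[0,[0,0,0],[0,0,0]],[0,[0,0,0],[0,0,0]],[0,[0,0,0],[0,0,0]],[0,[0,0,0],[0,0,0]],[0,[0,0,0],[0,0,0]],[0,[0,0,0],[0,0,0]]]' 50; python3 go.py .408 .0063 .007 .69;  python3 -m jog '[[0,[0,0,-5],[0,0,0]],[0,[0,0,-20],[0,0,0]],[0,[0,0,-40],[0,0,0]],[0,[0,0,-45],[0,0,0]],[0,[0,0,-35],[0,0,0]],[0,[0,0,0],[0,0,0]],[0,[0,0,0],[0,0,0]]]'; python3 go.py .6211 .1248 .1 .1225
```

```text
time_s: 56.55
tcp_pos: [0.4096, 0.0063, -0.021]
ee_rot: [1.339, 2.839, 0.003]
contact_force: [-0.0, -0.2, -0.8]
opening: 0.0307
eff [-57.6  38.2] open 30.7 tip [0.4096 0.0063 0.011 ] tcp [ 0.4096  0.0063 -0.021 ] turn [ 0.003  0.001 -0.   ] shift [ 1.  -1.2  4. ] q6~ 0.9
time_s: 57.25
tcp_pos: [0.4076, 0.0062, 0.1311]
ee_rot: [1.339, 2.841, 0.002]
contact_force: [0.1, 0.2, -1.6]
opening: 0.0306
eff [-54.2  49.5] open 30.6 tip [0.4076 0.0062 0.1631] tcp [0.4076 0.0062 0.1311] turn [0.002 0.    0.567] shift [ 91.7 226.4  63.1] q6~ 1.46
```

```bash
python3 -m jog '[[0,[0,0,0],[0,0,0.142]],[0,[0,0,0],[0,0,0.142]],[0,[0,0,0],[0,0,0.142]],[0,[0,0,0],[0,0,0.142]],[0,[14.5,36,0],[0,0,0]],[0,[14.5,36,0],[0,0,0]],[0,[14.5,36,0],[0,0,0]],[0,[14.5,36,0],[0,0,0]],[0,[14.5,36,0],[0,0,0]],[0,[10,22,0],[0,0,0]],[0,[0,0,0],[0,0,0]],[0,[0,0,0],[0,0,0]],[0,[0,0,0],[0,0,0]]]';  python3 go.py .6212 .1218 .1 .1225
```

```text
time_s: 58.55
tcp_pos: [0.5986, 0.1111, 0.115]
ee_rot: [-2.103, -2.316, 0.023]
contact_force: [-0.8, -0.3, -0.8]
opening: 0.0306
eff [-90.7  48.9] open 30.6 tip [0.5986 0.1111 0.147 ] tcp [0.5986 0.1111 0.115 ] turn [-0.019  0.    -0.026] shift [ 7.8 23.7 47. ] q6~ 1.63
```

```bash
python3 -m jog '[[0,[7,21,0],[-0.019,0,-0.026]],[0,[0,0,0],[0,0,0]],[0,[0,0,20],[0,0,0]],[0,[0,0,20],[0,0,0]],[0,[0,0,0],[0,0,0]],[0,[0,0,0],[0,0,0]]]';  python3 go.py .6212 .1218 .02 .1225
```

```text
time_s: 59.15
tcp_pos: [0.6147, 0.117, 0.0751]
ee_rot: [-2.085, -2.35, 0.003]
contact_force: [0.1, -0.6, -1.0]
opening: 0.0303
eff [-91.8  45.9] open 30.3 tip [0.6147 0.117  0.1071] tcp [0.6147 0.117  0.0751] turn [-0.002  0.001 -0.003] shift [ 4.   7.  87.1] q6~ 1.64
```

```bash
python3 -m jog '[[0,[4,6,0],[0,0,0]],[0,[0,0,0],[0,0,0]],[0,[0,0,0],[0,0,0]],[0,[0,0,20],[0,0,0]],[0,[0,0,0],[0,0,0]],[0,[0,0,0],[0,0,0]]]';  python3 go.py .6212 .1218 .02 .1225
```

```text
time_s: 59.75
tcp_pos: [0.6225, 0.1222, 0.0596]
ee_rot: [2.084, 2.348, 0.004]
contact_force: [0.2, -0.3, -0.4]
opening: 0.0306
eff [-93.5  45.7] open 30.6 tip [0.6225 0.1222 0.0916] tcp [0.6225 0.1222 0.0596] turn [ 0.004  0.    -0.004] shift [-0.3 -1.3 71.6] q6~ 1.64
```

```bash
python3 -m jog '[[0,[0,-1,15],[0,0,0]],[0,[0,0,15],[0,0,0]],[0,[0,0,15],[0,0,0]],[0,[0,0,12],[0,0,0]],[0,[0,0,6],[0,0,0]],[0,[0,0,0],[0,0,0]],[0,[0,0,0],[0,0,0]]]';  python3 go.py .6212 .1218 .019 .1225
```

```text
time_s: 60.45
tcp_pos: [0.6249, 0.1227, 0.0003]
ee_rot: [2.081, 2.345, 0.012]
contact_force: [0.3, -0.5, -1.5]
opening: 0.0308
eff [-96.1  44.5] open 30.8 tip [0.6249 0.1227 0.0323] tcp [6.249e-01 1.227e-01 3.000e-04] turn [ 0.01  -0.    -0.004] shift [-0.5 -3.8 13.3] q6~ 1.64
```

```bash
python3 -m jog '[[0,[0,-3,5],[0.01,0,0]],[0,[0,0,4],[0,0,0]],[0,[0,0,3],[0,0,0]],[0,[0,0,0],[0,0,0]]]';  python3 go.py .6212 .1218 .018 .1225; python3 -m jog '[[0.55,[0,0,0],[0,0,0]],[0.55,[0,0,0],[0,0,0]],[0.55,[0,0,0],[0,0,0]],[0.55,[0,0,-10],[0,0,0]],[0.55,[0,0,-40],[0,0,0]],[0.55,[0,0,-50],[0,0,0]],[0.55,[0,0,-50],[0,0,0]],[0.55,[0,-30,0],[0,0,0]],[0.55,[20,-30,0],[0,0,0]],[0.55,[0,0,0],[0,0,0]],[0.55,[0,0,0],[0,0,0]]]'; python3 find.py .6283 .0643 .1225 .046 .006; python3 find.py .6405 -.0350 .1225 .03 .006;python3 find.py .6344 .0146 .1225 .038 .006; python3 stop.py w12.png;  python3 go.py .6059 .2249 .12 1.693
```

```text
time_s: 60.85
tcp_pos: [0.6226, 0.1226, -0.0112]
ee_rot: [2.085, 2.349, 0.002]
contact_force: [1.3, -0.5, -0.2]
opening: 0.0304
eff [-97.9  44.9] open 30.4 tip [0.6226 0.1226 0.0208] tcp [ 0.6226  0.1226 -0.0112] turn [ 0.001 -0.    -0.004] shift [-0.6 -1.5  2.8] q6~ 1.64
time_s: 61.95
tcp_pos: [0.5628, 0.1361, 0.154]
ee_rot: [2.081, 2.343, 0.018]
contact_force: [0.5, -0.1, 0.3]
opening: 0.0467
expect [[331.6, 303.1], [437.6, 301.9]]
[332.3 303.3] [12. 13.] [439. 302.] [10. 12.] len 92.7 mid [0.6292 0.0643 0.014 ] ang 0.1233
expect [[348.1, 400.2], [411.9, 399.2]]
[349. 400.] [ 8. 12.] [400. 399.] [32. 10.] len 48.0 mid [ 0.6353 -0.0353  0.014 ] ang 0.128
expect [[340.1, 353.9], [424.3, 352.8]]
[341.8 353.4] [10. 11.] [416.5 352. ] [32. 17.] len 67.3 mid [0.6315 0.0149 0.014 ] ang 0.1295
0.67 [386.5 234.3] floor [0.6226 0.1213 0.    ]
[371. 222. 417. 255.]
[333. 332. 392. 385.]
eff [-83.8  48.8] open 46.8 tip [0.563  0.1357 0.1843] tcp [0.563  0.1357 0.1523] turn [ 0.008 -0.01   1.566] shift [ 53.4 -83.3  64.3] q6~ 3.26
```

View pics/w12.png

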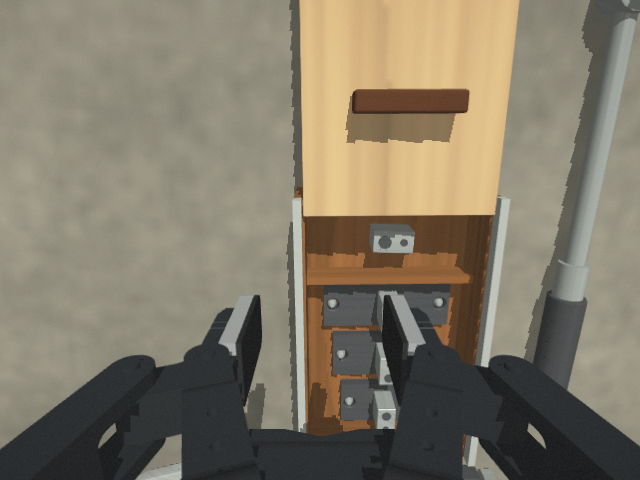

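The final look shows the block in the tray at (392,238), the plates on their pins and the rib at (411,100). Now I turn to grip the rib and shut the cover.

```bash
python3 -m jog '[[1,[0,0,0],[0,0,-0.143]],[1,[0,0,0],[0,0,-0.143]],[1,[0,0,0],[0,0,-0.143]],[1,[0,0,0],[0,0,-0.143]],[1,[0,0,0],[0,0,-0.143]],[1,[0,0,0],[0,0,-0.143]],[1,[0,0,0],[0,0,-0.143]],[1,[0,0,0],[0,0,-0.143]],[1,[0,0,0],[0,0,-0.143]],[1,[0,0,0],[0,0,-0.143]],[1,[0,0,0],[0,0,-0.143]],[1,[-25,40,0],[0,0,0]],[1,[-25,40,0],[0,0,0]],[1,[0,0,0],[0,0,0]],[1,[0,0,0],[0,0,0]]]'; python3 m.py f4.png cover_rib;  python3 go.py .6065 .2250 .12 1.693
```

```text
time_s: 63.75
tcp_pos: [0.6005, 0.222, 0.1444]
ee_rot: [0.286, -3.127, 0.002]
contact_force: [-0.2, -0.4, -0.5]
opening: 0.0852
[0.60032    0.22193178 0.14430276]
cover_rib [(0.63, [320.3, 251.4], [0.6095, 0.2225, 0.0735])]
eff [-94.5  49.5] open 85.3 tip [0.6002 0.2213 0.1766] tcp [0.6002 0.2213 0.1446] turn [-0.001 -0.001  0.06 ] shift [-6.7  2.9 56.6] q6~ 0.23
```

```bash
python3 -m jog '[[1,[-6,2.5,10],[0,0,0.055]],[1,[0,0,30],[0,0,0]],[1,[0,0,30],[0,0,0]],[1,[0,0,0],[0,0,0]],[1,[0,0,0],[0,0,0]]]'; python3 go.py .6065 .2245 .058 1.693
```

```text
time_s: 64.35
tcp_pos: [0.6061, 0.2201, 0.0755]
ee_rot: [-0.187, 3.135, -0.001]
contact_force: [-0.5, -0.2, 0.6]
opening: 0.0855
eff [-93.   44.8] open 85.5 tip [0.6061 0.2201 0.1075] tcp [0.6061 0.2201 0.0755] turn [-0.001  0.001 -0.003] shift [-0.9  4.3 49.5] q6~ 0.23
```

```bash
python3 -m jog '[[1,[-0.9,4,15],[0,0,0]],[1,[0,0,15],[0,0,0]],[1,[0,0,10],[0,0,0]],[1,[0,0,6],[0,0,0]],[1,[0,0,0],[0,0,0]],[1,[0,0,0],[0,0,0]]]'; python3 go.py .6065 .2245 .058 1.693
```

```text
time_s: 64.95
tcp_pos: [0.6094, 0.2249, 0.0317]
ee_rot: [-0.185, 3.128, 0.002]
contact_force: [0.2, -0.8, 0.0]
opening: 0.0851
eff [-97.3  45.7] open 85.1 tip [0.6094 0.2249 0.0637] tcp [0.6094 0.2249 0.0317] turn [ 0.001  0.008 -0.004] shift [ 3.  -0.1  5.7] q6~ 0.23
```

Close on the rib, then slide it towards −y of the case, first 165 mm.

```bash
python3 -m jog '[[1,[2,0,5],[0,0.006,0]],[0.3,[0,0,0],[0,0,0]],[0.3,[0,0,0],[0,0,0]],[0,[0,0,0],[0,0,0]],[0,[0,0,0],[0,0,0]],[0,[0,0,0],[0,0,0]],[0,[0,0,0],[0,0,0]],[0,[0,-8,0],[0,0,0]],[0,[0,-15,0],[0,0,0]],[0,[0,-15,0],[0,0,0]],[0,[0,-15,0],[0,0,0]],[0,[0,-15,0],[0,0,0]],[0,[0,-15,0],[0,0,0]],[0,[0,-15,0],[0,0,0]],[0,[0,-15,0],[0,0,0]],[0,[0,-15,0],[0,0,0]],[0,[0,-15,0],[0,0,0]],[0,[0,-15,0],[0,0,0]],[0,[0,-5,0],[0,0,0]],[0,[0,0,0],[0,0,0]]]' 40;  python3 go.py .632 .0065 .058 1.693
```

```text
time_s: 66.95
tcp_pos: [0.6301, 0.0482, 0.028]
ee_rot: [-0.183, 3.131, 0.005]
contact_force: [1.1, 2.2, 0.3]
opening: 0.0127
eff [-95.1  44.7] open 12.7 tip [0.6301 0.0482 0.06  ] tcp [0.6301 0.0482 0.028 ] turn [ 0.003  0.006 -0.005] shift [  3.2 -41.7   2. ] q6~ -0.05
```

```bash
python3 -m jog '[[0,[1,-12,0],[0,0,0]],[0,[1,-12,0],[0,0,0]],[0,[0,-9,0],[0,0,0]],[0,[0,0,0],[0,0,0]]]'; python3 -m jog '[[0,[0,-5,0],[0,0,0]],[0,[0,-4,0],[0,0,0]],[0,[0,0,0],[0,0,0]]]'; python3 -m jog '[[0,[0,-4,0],[0,0,0]],[0,[0,-3,0],[0,0,0]],[0,[0,0,0],[0,0,0]]]'; python3 go.py .632 .0065 .058 1.693
```

```text
time_s: 67.35
tcp_pos: [0.6342, 0.016, 0.0279]
ee_rot: [-0.187, 3.127, 0.006]
contact_force: [0.9, -2.6, 1.4]
opening: 0.0128
time_s: 67.65
tcp_pos: [0.6352, 0.0082, 0.028]
ee_rot: [-0.189, 3.127, 0.007]
contact_force: [2.5, 1.9, 0.2]
opening: 0.0125
time_s: 67.95
tcp_pos: [0.635, 0.009, 0.028]
ee_rot: [-0.198, 3.127, 0.028]
contact_force: [2.7, -2.9, 0.5]
opening: 0.0127
eff [-95.7  44.5] open 12.7 tip [0.635 0.009 0.06 ] tcp [0.635 0.009 0.028] turn [0.017 0.009 0.004] shift [ 3.3 -2.1  2. ] q6~ -0.12
```

```bash
python3 -m jog '[[1,[0,0,0],[0,0,0]],[1,[0,0,0],[0,0,0]],[1,[0,0,0],[0,0,0]],[1,[0,0,-20],[0.017,0.009,0]],[1,[0,0,-40],[0,0,0]],[1,[0,0,-40],[0,0,0]],[1,[0,0,-40],[0,0,0]],[1,[0,0,-30],[0,0,0]],[1,[0,0,0],[0,0,0]],[1,[0,0,0],[0,0,0]],[1,[0,0,0],[0,0,0]]]'; python3 r.py; python3 m.py f5.png cover_rib
python3 - <<'E'
from h import *
c=cam('wrist'); g=cv2.cvtColor(c['pixels'],cv2.COLOR_BGR2HSV)
# colours along the case's centre line (x offset 0.05) near its -y end at cover height: light ply = cover
e=np.array([np.cos(.1225),np.sin(.1225)]);n=np.array([-e[1],e[0]])
for y in (-.12,-.117,-.114,-.111,-.108,-.105,-.10,.10,.108,.112,.116,.12):
    p=np.array([.6304,.0474])+n*y-.03*e; u,v=proj(c,[*p,.0535])[0]; print(y,g[int(round(v)),int(round(u))] if 0<=u<639 and 0<=v<479 else None)
for t in('top','scene'):
    bot.read_camera(t)
    print(t,[(k,[np.round(np.array(x['location'])*[640,480]).tolist() for x in bot.mark_of(t,k)][:2]) for k in('grip','spray_bottle','torque_wrench','pipe_wrench','stop_a')])
E
```

```text
time_s: 69.05
tcp_pos: [0.6319, 0.0068, 0.2018]
ee_rot: [0.195, -3.128, 0.006]
contact_force: [0.5, 0.4, -0.8]
opening: 0.0853
[0.63174075 0.00678056 0.2014083 ] 1.695212735107535
[[225.0, 131.0], [225.0, 124.0], [526.0, 124.0], [526.0, 131.0]]
[ 0.5736 -0.0764  0.058 ] [0.5446 0.154  0.058 ] 0.2322 1.6963
[[236.0, 297.0], [502.0, 297.0], [502.0, 302.0], [236.0, 302.0]]
[ 0.717  -0.0585  0.058 ] [0.688  0.1714 0.058 ] 0.2317 1.6962
[  55    6   18   89 1479] [323.87694388 219.76876268] [0.633  0.008  0.0735]
[0.63157429 0.00681405 0.20124051]
cover_rib [(0.73, [324.5, 223.0], [0.6351, 0.0088, 0.0735])]
-0.12 [30 30 77]
-0.117 [23 29 80]
-0.114 [ 17 100 189]
-0.111 [ 18 102 188]
-0.108 [ 18 103 188]
-0.105 [ 17 103 190]
-0.1 [ 18 104 189]
0.1 [ 17 104 181]
0.108 [ 18 101 179]
0.112 [ 18 102 180]
0.116 [ 19  66 151]
0.12 [ 25  36 126]
top [('grip', [[425.0, 278.0]]), ('spray_bottle', [[118.0, 251.0]]), ('torque_wrench', [[255.0, 171.0], [117.0, 253.0]]), ('pipe_wrench', [[407.0, 177.0]]), ('stop_a', [])]
scene [('grip', [[239.0, 248.0], [374.0, 250.0]]), ('spray_bottle', [[479.0, 225.0], [344.0, 260.0]]), ('torque_wrench', [[404.0, 287.0]]), ('pipe_wrench', [[269.0, 304.0], [241.0, 247.0]]), ('stop_a', [])]
```

```bash
python3 -c "
from rig import bot
print(bot.finish_job(), bot.get_state()['time_s'])"
```

```text
the job is handed in; nothing more can be done
the job is handed in; nothing more can be done
```

The job is handed in, at about 70 s of robot time. The cover was slid back to its stop, plates m, s and l were set on their own pins, and the stop block was laid in the tray. The cover was then slid shut to its front stop. Only one stop block could be found in either view at the start; it was later found about 4 cm from there, so I measured it again before picking it up.

**Checks before handing in**
- **Plates:** with all three in place, each plate's centre read within 1.5 mm of its pin pair and its angle within 0.012 rad of the case's. From the other side, m had read up to 2 mm off. The last look before shutting showed only l clearly, with the fingers hiding part of s and m.
- **Stop block:** it read about 3 mm from the tray's centre.
- **Cover:** the panel spans the whole case, and I estimate it about 1.4 mm from fully shut, within the 6 mm allowed. The gripper was clear of everything.
- **Things to leave alone:** the grip, spray bottle and both wrenches read within a few pixels of where they started.

**What disagreed or failed**
- **First grasps:** the first two closings on the rib shut on nothing. A touch on the rib showed the real fingertips about 32 mm behind the reported TCP, and I used that offset from then on.
- **Force reading:** `contact_force` showed nothing when the fingertips pressed on the rib, so I judged contact from where the arm stopped.
- **Stop block height:** the two-view check was poor (about -6 mm at the base). I relied on the block's measured size matching its given height instead.

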